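# Change the stamper's ink, pack a crew's drinks and stamp the slip

## Task

Get one crew's drinks ready to go out: in the date stamper, lift the spent ink cartridge out of the cradle and put it in the aluminium scrap tray, lower the fresh cartridge into the cradle and close the clamp so that it is driven fully home, then push the stamper's plunger down to its stop and let it rise, to ink the die. Only then stand every drink bottle upright in a cell of its own in the wooden carrier. When all are in, push the plunger down to its stop once more and let it rise, to stamp the packing slip; leave the other things on the table where they are.

Things in the scene. Friction and masses are not known exactly. Their poses are not given: they have to be found in the camera images.
- stamper: grey date stamper, fixed to the table; base plate 200 x 240 x 24 mm, origin at the centre of its underside, front towards its -x. At its +y half the press tower (75 mm wide, 152 mm high, over the white packing slip) with the black plunger head on top; at its -y half, 60 mm from the middle, the cartridge cradle with its clamp. Its yaw varies
- cradle (a point): centre of the cradle's inner floor, 29 mm above the table; axes as the stamper's. The cradle is an open aluminium trough 86 mm (x) by 46 mm (y) inside, walls 5 mm thick, their rim 23 mm above this floor. A sprung saddle holds a cartridge 8 mm above the floor until the clamp presses it down (2 to 4 N); home, a cartridge's underside is on or within 2 mm of the floor
- clamp (a joint): angle of the cradle's hinged clamp, rad: 0 closed level over the cartridge, 1.9 open, leaning back beyond upright; a heavy (450 g) steel arm 28 mm wide that falls slowly shut once pushed past upright (1.57) towards the stamper's front
- clamp_hinge (a point): the clamp's hinge axis (along the stamper's y), behind (+x of) the cradle, 98 mm above the table; does not move
- clamp_handle (a point): centre of the black round crossbar (18 mm thick, 70 mm long, along the stamper's y) at the free end of the clamp, 145 mm from the hinge; 104 mm above the table and towards the stamper's front when closed, about 240 mm up when open
- plunger (a joint): how far the stamper's plunger is pressed, m: 0 up, 0.022 at its stop; its spring takes 4 N to start and 12 N at the stop and brings it back up
- plunger_top (a point): centre of the top face of the plunger's round black head (52 mm across, 14 mm thick), 200 mm above the table when up; pushed straight down
- fresh_mid (a point): centre of the fresh ink cartridge, a black block 80 (x) x 40 (y) x 60 (z) mm with a paper band, 120 g, standing on the table among the bottles; z axis up. Either way round fits the cradle, the long side along the stamper's x
- spent_mid (a point): centre of the spent ink cartridge, the same block, at the start in the cradle on its saddle under the open clamp
- bottle0_mid (a point): centre of a drink bottle standing on the table, half-way up its 125 mm: round orange body 56 mm across from the foot up to 95 mm, then a shoulder and a white cap 32 mm across; about 280 g, weighted at the foot; z axis along the bottle towards its cap. All bottles are alike; two to four are present (None if absent)
- bottle1_mid (a point): centre of a drink bottle standing on the table, half-way up its 125 mm: round orange body 56 mm across from the foot up to 95 mm, then a shoulder and a white cap 32 mm across; about 280 g, weighted at the foot; z axis along the bottle towards its cap. All bottles are alike; two to four are present (None if absent)
- bottle2_mid (a point): centre of a drink bottle standing on the table, half-way up its 125 mm: round orange body 56 mm across from the foot up to 95 mm, then a shoulder and a white cap 32 mm across; about 280 g, weighted at the foot; z axis along the bottle towards its cap. All bottles are alike; two to four are present (None if absent)
- bottle3_mid (a point): centre of a drink bottle standing on the table, half-way up its 125 mm: round orange body 56 mm across from the foot up to 95 mm, then a shoulder and a white cap 32 mm across; about 280 g, weighted at the foot; z axis along the bottle towards its cap. All bottles are alike; two to four are present (None if absent)
- carrier: plywood bottle carrier, fixed to the table: an open box 281 (x) x 74 (y) x 50 mm high with floor and walls 5 mm thick (the dividers 43 mm high), four square cells 64 mm wide in a row along its x, their centres 34.5 and 103.5 mm either side of the middle; origin at the centre of its underside
- tray: shallow aluminium scrap tray, fixed to the table: open box 130 (x) x 110 (y) x 30 mm high, walls and floor 4 mm; origin at the centre of its underside
- marker: grey marker pen lying on the table, 120 mm; not part of the job, leave it alone. Origin at its underside
- tape: cardboard tape roll lying flat, 90 mm across, 24 mm high; not part of the job, leave it alone. Origin at its underside
- mug: white mug; not part of the job, leave it alone. Origin at its underside
- tin: food tin, 90 mm tall; not part of the job, leave it alone. Origin at its underside
- barbox: small cardboard box 50 x 140 x 70 mm; not part of the job, leave it alone. Origin at its underside
- torch: black hand torch lying on the table, 150 mm; not part of the job, leave it alone. Origin at its underside
Things that resemble listed ones, but are neither listed nor needed, are in the scene too. Leave any red look-alike of the part that bears bottle3_mid alone. What is shaped like the part that bears spent_mid but blue is not meant.

How it is judged:
By the outcome, as a careful person would: the job done as asked, in the order asked, and still so for the second after the job is handed in, with the robot touching nothing.
Of bottle0, bottle1, bottle2, bottle3 only 2 to 4 are there at a start; the rules pass over those that are not, and their reading is None.
At some moment in a run one of fresh, bottle0, bottle1, bottle2, bottle3 may be knocked a few centimetres aside while the robot is not near it.
Once in a run the grip may slacken for a moment while it holds something.
It also fails if it takes over 210 s, if anything falls off the work surface, if the arm or the gripper's body presses on something with over 40 N, if the wrist force passes 120 N, or if a joint passes its speed limit or range.

## Robot

A 6-joint arm with a two-finger parallel gripper is mounted at the origin on the work surface. World frame = base frame: x ahead of the robot, y to its left, z up, the work surface at z = 0. Lengths are in mm, angles in rad, forces in N, time in s.
With the tool pointing down it reaches from about 300 to 775 mm from the base axis. Payload 14.6 kg.
Tool frame: the origin (TCP) lies midway between the tips of the shut fingers; the grasp point (between the pads) lies 19 mm behind it (manip.tcp_to_grasp is the distance from the TCP to the grasp point, in mm); z points along the fingers, x is the direction in which the jaws open and shut, and the axes are right-handed (so a half turn about z gives the same grasp; the last joint's range is limited). The gripper opens to 94 mm and grips with 3 to 60 N. Pads are 16 mm wide; open, the fingers measure 119 mm over their backs; the gripper's body (75 mm by 177 mm) begins 78 mm behind the grasp point.
Start: joints at [1.183, 0.3, 1.521, -0, 1.321, -0.067], TCP at [173.426, 521.932, 205.446] pointing down, gripper open.
Joint ranges: [-3.03, 3.03], [-0.79, 2.21], [0.23, 2.52], [-1.04, 4.18], [0, 3.07], [-2.55, 2.55]. Speed limits (rad/s): [2.22, 2.22, 2.57, 3.14, 3.14, 3.14].

## Interface

Orientations are given as [roll, pitch, yaw] about the fixed x, y, z axes, in that order (R = Rz(yaw) Ry(pitch) Rx(roll)).
In Python, from cell import manip gives the robot as it stands.
- The arm moves only by the tool arm_command, never from a script. Its argument "steps" is a list of rows, each a list of 3 entries, a list of its own where there are three numbers: the opening, from 0 (shut) to 1 (fully open), then the shift along the tool's x, y, z in cm, then the turn about the tool's z in rad. A call has 1 to 5 rows; each row shifts and turns the commanded pose from where the row before left it, along the tool's axes as they then stand; what a row does not reach is not made up. A row lasts 1/12 s, in which the tool goes at most 41.7 mm and 7.16 degrees, less where a joint would pass 70% of its speed; a pose out of reach is approached as far as the arm can. A call with a gripper value outside its range is refused whole. The fingers move at their own pace and stop on an object; "force" is the grip in N (left out, the last holds). Time passes only in rows, so rows that do not move let the fingers close. It gives the time, the measured TCP pose, the force and the opening at its end, in the units of the state.
- manip.read_state(): the state, without advancing time (a new reading comes with each control period).
- manip.camera(name): name is "scene" or "top" or "wrist"; returns (picture, depth): 400x640x3 uint8, red, green, blue; 400x640 float32, mm along the optical axis (not along the pixel's ray), 0 where there is no reading.
- manip.calibration(name): a dict with "fx", "fy", "cx", "cy" (pixels), "R" (3x3) and "t" (3): a world point X has camera coordinates R X + t; the wrist camera has in their place "tool_from_camera" (4x4, takes a point from camera to tool coordinates, whose origin is the TCP and whose axes are the tool frame's). Camera axes: x right, y down, z forward; pixel columns grow to the right and rows downward; lengths in mm; the calibration is good to about 2 mm. A picture is of the moment at which its call begins: read the wrist's pose just before it. calibration takes no time and is no camera call.
- manip.sign_off(): hands the job in, once; it reports no verdict.
The state is a dict: "clock": time; "joints": joint angles; "qd": joint speeds; "effort": joint torques, N m; "eef_pos": TCP position; "eef_rot": TCP orientation; "wrist_force": force on the tool from outside, world axes, zero at the start; "moment": the same for the moment, N m; "finger_gap": finger opening in mm.
Only numpy, scipy, OpenCV 4.12 (cv2) and the standard library are available. Lean on these libraries where they do the work, as an engineer would, in place of code of your own. Each camera call takes 0.05 s, during which the arm holds its last target.

## Working session

There is one attempt and no reset: what is moved stays moved. The work goes in short steps, Python scripts to look and compute and a tool call to move; the robot and the scene stay as the last step left them, time stands still between calls to the robot, and variables do not carry over. Pictures are saved under pics/ and viewed, and the job is handed in when it is done.

Besides the shell and the picture viewer there is one more tool, called as name(argument=value, ...), one argument or row to a line, values as JSON. arm_command: Moves the arm, as the interface text tells. Its arguments: {"type":"object","properties":{"steps":{"type":"array","items":{"type":"array"}},"force":{"type":"number"}},"required":["steps"]}

```bash
ls; mkdir -p pics; python3 - <<'E'
from cell import manip
import cv2
print(manip.read_state())
for n in ("scene","top","wrist"):
    im,d=manip.camera(n)
    cv2.imwrite(f"pics/{n}0.png",im[:,:,::-1])
    print(n,manip.calibration(n))
E
```

```text
pics
{'clock': 0.0, 'joints': array([ 1.18339922e+00,  3.00455536e-01,  1.52158173e+00, -3.77798709e-05,
        1.32070883e+00, -6.65792100e-02]), 'qd': array([-3.29766629e-04, -1.80356093e-05,  5.53380740e-04, -1.33018670e-03,
       -1.17282845e-03, -3.01566200e-04]), 'effort': array([ 8.45510949e-04, -5.31803906e+01, -3.52753866e+01,  7.08937598e-02,
        2.42470315e-02, -5.97136454e-05]), 'eef_pos': array([173.33910858, 521.69029556, 204.89459812]), 'eef_rot': array([-3.14155243e+00,  1.15332339e-03,  1.24998783e+00]), 'wrist_force': array([ 0.5548993 , -0.11865064, -1.10991365]), 'moment': array([-0.01185531, -0.01754291, -0.01471963]), 'finger_gap': 93.80847511090147}
scene {'fx': 390.5899228884383, 'fy': 390.5899228884383, 'cx': 316.4632301884609, 'cy': 192.13493180344256, 'R': array([[ 0.49387929,  0.86952615,  0.00274142],
       [ 0.75239867, -0.42576782, -0.50261118],
       [-0.43586636,  0.25029189, -0.86450823]]), 't': array([-300.32718508, -303.22943007, 1551.65359751])}
top {'fx': 436.3692981927591, 'fy': 436.3692981927591, 'cx': 320.3344100625208, 'cy': 204.15657941011787, 'R': array([[ 7.19780385e-02, -9.97406169e-01, -3.09262288e-04],
       [-9.76582579e-01, -7.04122647e-02, -2.03294316e-01],
       [ 2.02745229e-01,  1.49347463e-02, -9.79117626e-01]]), 't': array([  34.14704591,  573.02568569, 1082.86673149])}
wrist {'fx': 277.12125920625493, 'fy': 277.12125920625493, 'cx': 320.6820193565293, 'cy': 200.42585257673554, 'tool_from_camera': array([[ 9.99998856e-01,  5.46498575e-05,  1.51160445e-03,
        -3.68836781e-01],
       [-4.55734018e-04,  9.63794617e-01,  2.66645324e-01,
        -7.69674508e+01],
       [-1.44230410e-03, -2.66645708e-01,  9.63793539e-01,
        -1.79759381e+02],
       [ 0.00000000e+00,  0.00000000e+00,  0.00000000e+00,
         1.00000000e+00]])}
```

View pics/scene0.png

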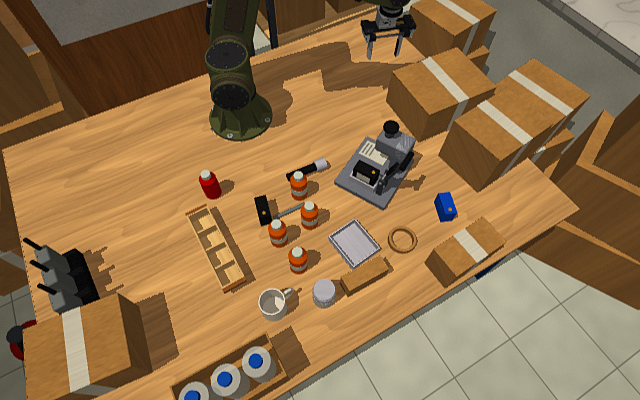

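View pics/top0.png

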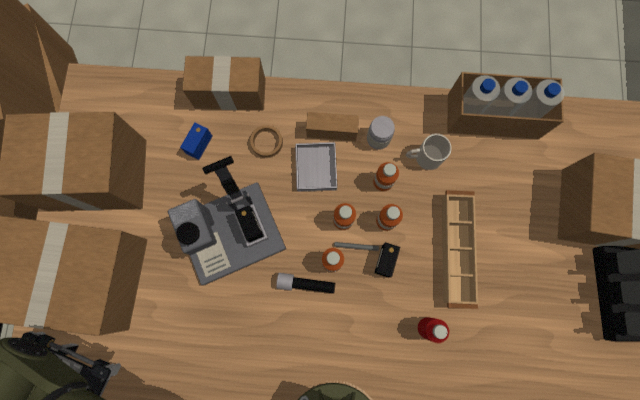

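View pics/wrist0.png

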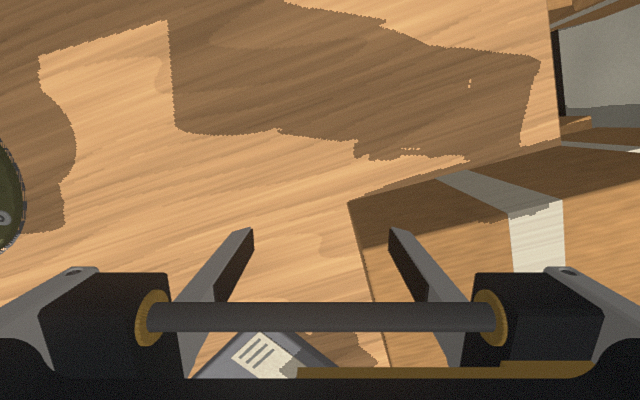

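Top view: four orange bottles at (387,176), (391,216), (344,215), (333,260). A red look-alike is at (433,330), left alone. A black cartridge with a band is at (388,260), which is the fresh one. The spent cartridge is in the cradle at (248,225), and the blue block at (196,141) isn't meant. The tray is at (316,166) and the carrier at (461,250).

```bash
cat > h.py <<'E'
from cell import manip
import numpy as np, cv2
from scipy.spatial.transform import Rotation as Ro
def cloud(name, st=None):
    if name=="wrist": st=manip.read_state()
    im,d=manip.camera(name); c=manip.calibration(name)
    v,u=np.mgrid[:400,:640]
    P=np.stack([(u-c['cx'])/c['fx']*d,(v-c['cy'])/c['fy']*d,d],-1)
    if name=="wrist":
        T=c['tool_from_camera']; P=P@T[:3,:3].T+T[:3,3]
        R=Ro.from_euler('xyz',st['eef_rot']).as_matrix(); W=P@R.T+st['eef_pos']
    else: W=(P-c['t'])@c['R']
    W[d<=0]=np.nan
    return im,d,W
def ray(name,u,v,z):
    c=manip.calibration(name)
    r=np.array([(u-c['cx'])/c['fx'],(v-c['cy'])/c['fy'],1.])
    o=-c['R'].T@c['t']; k=c['R'].T@r
    return o+k*(z-o[2])/k[2]
def save(im,name,crop=None,s=1):
    if crop: x0,y0,x1,y1=crop; im=im[y0:y1,x0:x1]
    cv2.imwrite(f"pics/{name}.png",cv2.resize(im[:,:,::-1],None,fx=s,fy=s,interpolation=cv2.INTER_NEAREST))
E
python3 - <<'E'
from h import *
im,d,W=cloud("top")
save(im,"top1",(160,120,490,350),2.4)
hsv=cv2.cvtColor(im,cv2.COLOR_RGB2HSV)
z=W[...,2]
print("table z", np.nanmedian(z[300:310,360:400]))
# bottle caps: z 115..130
m=((z>112)&(z<132)&(hsv[...,1]<60)&(hsv[...,2]>120)).astype(np.uint8)
n,l,s,c=cv2.connectedComponentsWithStats(m)
for i in range(1,n):
    if s[i,4]>40:
        p=W[l==i]; print("cap",c[i].round(),s[i,4],np.nanmedian(p,0).round(1),"ray",ray("top",*c[i],125).round(1))
for nm,(u,v) in dict(fresh=(390,250),spent=(250,220),plunger=(188,233),handle=(218,164),tray=(316,166),hinge=(238,203),carr=(461,250)).items():
    print(nm,W[v,u].round(1))
E
```

```text
table z -0.25180785010214574
cap [221.  73.] 571 [890.2 361.8 120.4] ray [886.8 360.4 125. ]
cap [390. 169.] 108 [657.4 -92.8 124.7] ray [657.2 -92.3 125. ]
cap [345. 212.] 115 [540.8  11.6 125. ] ray [541.2  11.5 125. ]
cap [393. 212.] 114 [ 547.6 -105.2  125.1] ray [ 547.6 -105.5  125. ]
cap [333. 258.] 125 [426.4  34.6 124.8] ray [426.2  34.7 125. ]
cap [440. 332.] 137 [ 274.  -225.1  124.6] ray [ 274.  -225.2  125. ]
fresh [ 461.9 -110.7   62.4]
spent [508.2 248.   95.6]
plunger [452.  365.8 200.7]
handle [606.  306.8 241.9]
tray [688.   96.    4.9]
hinge [562.8 297.   27.7]
carr [ 480.2 -304.7   20.1]
```

View pics/top1.png

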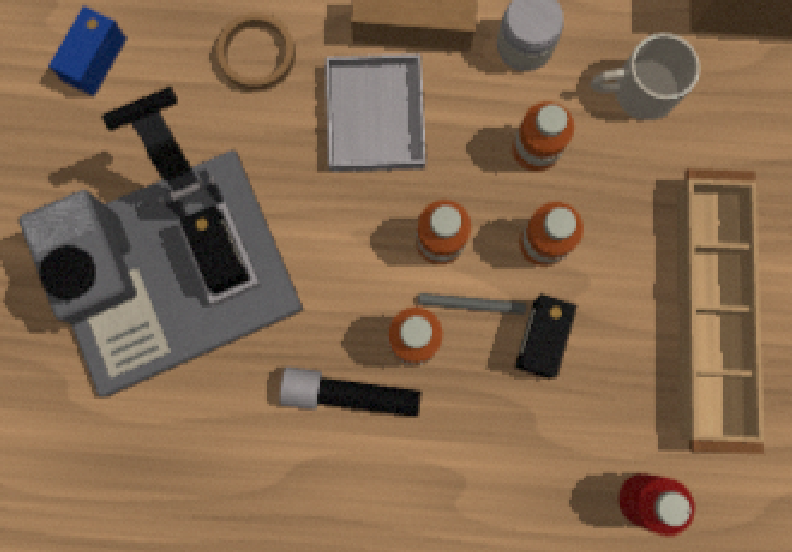

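```bash
python3 - <<'E'
from h import *
im,d,W=cloud("top"); z=W[...,2]
hsv=cv2.cvtColor(im,cv2.COLOR_RGB2HSV)
v,u=np.mgrid[:400,:640]
def rect(m,nm):
    p=W[m][:,:2].astype(np.float32); p=p[~np.isnan(p).any(1)]
    r=cv2.minAreaRect(p); print(nm,len(p),"c",np.round(r[0],1),"size",np.round(r[1],1),"ang",round(r[2],2),"mean",p.mean(0).round(1),"z",np.nanmedian(z[m]).round(1))
def box(u0,v0,u1,v1): return (u>=u0)&(u<u1)&(v>=v0)&(v<v1)
rect(box(370,235,410,285)&(z>55)&(z<66),"fresh")
rect(box(225,190,275,250)&(z>90)&(z<101),"spent")
rect(box(190,180,290,290)&(z>20)&(z<27),"base")
rect(box(160,190,220,260)&(z>195)&(z<206),"plunger")
rect(box(160,190,225,260)&(z>148)&(z<156),"tower")
rect(box(195,150,240,180)&(z>230)&(z<252),"handle")
rect(box(290,140,342,195)&(z>26)&(z<33),"trayrim")
rect(box(440,185,485,312)&(z>46)&(z<54),"carrim")
rect(box(325,235,385,260)&(z>5)&(z<25)&(hsv[...,1]<90),"marker")
E
```

```text
fresh 498 c [ 438.1 -108.1] size [40. 80.] ang 76.5 mean [ 437.9 -107.9] z 59.8
spent 539 c [517.  260.6] size [113.6  58.2] ang 27.97 mean [505.5 255.1] z 97.2
base 3406 c [441.5 289.5] size [293.1 239.8] ang 28.08 mean [471.8 290. ] z 24.1
plunger 402 c [452.1 368.5] size [50.1 49.7] ang 67.93 mean [451.6 367.9] z 200.0
tower 983 c [476.2 381.2] size [114.6  73.9] ang 28.79 mean [483.  379.8] z 151.9
handle 254 c [605.9 308.6] size [18.6 69.7] ang 29.52 mean [604.  307.9] z 240.5
trayrim 221 c [681.9  95.7] size [131.  109.6] ang 6.13 mean [682.   95.7] z 29.3
carrim 809 c [ 482.7 -296.9] size [304.7  76.8] ang 1.85 mean [ 476.9 -297.3] z 49.2
marker 221 c [472.6 -32. ] size [124.6  36.2] ang 77.53 mean [471.1 -30.8] z 12.8
```

```bash
python3 - <<'E'
from h import *
im,d,W=cloud("top"); z=W[...,2]
hsv=cv2.cvtColor(im,cv2.COLOR_RGB2HSV)
v,u=np.mgrid[:400,:640]
def box(u0,v0,u1,v1): return (u>=u0)&(u<u1)&(v>=v0)&(v<v1)
yaw=np.radians(28.3); e=np.array([[np.cos(yaw),np.sin(yaw)],[-np.sin(yaw),np.cos(yaw)]])
m=box(225,190,275,250)&(z>95)&(z<99)
q=W[m][:,:2]@e.T
hx=np.histogram(q[:,0],bins=np.arange(q[:,0].min()//5*5,q[:,0].max()+5,5)); print(hx)
hy=np.histogram(q[:,1],bins=np.arange(q[:,1].min()//3*3,q[:,1].max()+3,3)); print(hy)
for nm,p in dict(plunger=(452,368.3),handle=(605.9,308.6)).items(): print(nm,e@np.array(p))
# base plate: front edges
m=box(185,180,290,290)&(z>21)&(z<26.5)
q=W[m][:,:2]@e.T; print("base s-range",np.percentile(q,[0,.3,99.7,100],axis=0).round(1))
# tower outline
m=box(160,190,225,260)&(z>147)&(z<156)
q=W[m][:,:2]@e.T; print("tower",np.percentile(q,[0,1,99,100],axis=0).round(1))
# front/right edge line fits of base using gray
p=W[box(185,180,290,290)&(z>21)&(z<26.5)][:,:2]
q=p@e.T
ymin=q[:,1].min()
for lo in np.arange(q[:,0].min()+10,q[:,0].max()-10,20):
    s=q[(abs(q[:,0]-lo)<5)]; print(lo.round(),s[:,1].min().round(1),s[:,1].max().round(1))
save(im,"st",(160,140,300,300),4.5)
E
```

```text
(array([14, 18, 17, 24, 22, 17, 27, 27, 24, 22, 24, 25, 20, 19, 20, 17,  9,
        0,  0,  1,  5,  0,  1,  1]), array([520., 525., 530., 535., 540., 545., 550., 555., 560., 565., 570.,
       575., 580., 585., 590., 595., 600., 605., 610., 615., 620., 625.,
       630., 635., 640.]))
(array([ 2,  1,  0, 13, 23, 29, 30, 22, 27, 23, 27, 24, 25, 29, 27, 25, 27]), array([-45., -42., -39., -36., -33., -30., -27., -24., -21., -18., -15.,
       -12.,  -9.,  -6.,  -3.,   0.,   3.,   6.]))
plunger [572.58245118 109.99193881]
handle [679.7848498  -15.53473457]
base s-range [[376.9 -74.8]
 [472.4 -73.5]
 [670.3 163.9]
 [671.8 165.2]]
tower [[542.6  72.2]
 [544.   72.8]
 [656.  145.5]
 [657.8 147.2]]
387.0 -13.0 -13.0
407.0 -53.2 -53.2Traceback (most recent call last):
  File "<stdin>", line 23, in <module>
    return umr_minimum(a, axis, None, out, keepdims, initial, where)
ValueError: zero-size array to reduction operation minimum which has no identity
```

```bash
cat >> h.py <<'E'
def rows(*wps,step=38.,start=None):
    """wps: (x,y,z,yaw). prints shifts (cm, tool axes) and turn per row"""
    s=manip.read_state()
    p=np.array(s['eef_pos']); yaw=s['eef_rot'][2]
    if start is not None: p=np.array(start[:3],float); yaw=start[3]
    print("from",p.round(1),round(yaw,3),"t",round(s['clock'],1),"F",s['wrist_force'].round(1),"gap",round(s['finger_gap'],1))
    for w in wps:
        t=np.array(w[:3],float); ty=w[3] if len(w)>3 else yaw
        n=int(max(np.ceil(np.linalg.norm(t-p)/step),np.ceil(abs(ty-yaw)/.12),1))
        out=[]; d=(t-p)/n; dy=(ty-yaw)/n; a=yaw
        for i in range(n):
            tx=np.array([np.cos(a),np.sin(a),0]); tyv=np.array([np.sin(a),-np.cos(a),0])
            out.append([float(round(d@tx/10,2)),float(round(d@tyv/10,2)),float(round(-d[2]/10,2)),round(float(-dy),3)]); a+=dy
        print("->",np.round(t,1),round(ty,3),"n",n)
        for o in out: print("  ",o)
        p=t; yaw=ty
E
python3 - <<'E'
from h import *
im,d,W=cloud("top"); z=W[...,2]
v,u=np.mgrid[:400,:640]
def box(u0,v0,u1,v1): return (u>=u0)&(u<u1)&(v>=v0)&(v<v1)
save(im,"st",(160,140,300,300),4.5)
m=box(440,185,485,312)&(z>46)&(z<51)
p=W[m][:,:2]; 
a=p[p[:,1]<-310]; 
for lo in np.arange(340,640,20):
    s=p[abs(p[:,0]-lo)<6]
    if len(s): print(lo,len(s),s[:,1].min().round(1),s[:,1].max().round(1))
print(p[:,0].min(),p[:,0].max(),np.sort(p[:,0])[[0,5,10,-10,-5,-1]])
m=box(225,190,275,250)&(z>95)&(z<98.6)
yaw=np.radians(28.3); e=np.array([[np.cos(yaw),np.sin(yaw)],[-np.sin(yaw),np.cos(yaw)]])
q=W[m][:,:2]; s=q@e.T; q=q[(s[:,0]<606)&(s[:,1]>-38)]
r=cv2.minAreaRect(q.astype(np.float32)); print(r)
rows((280,430,300,1.25+.3),(500.7,253.4,260,2.065),(500.7,253.4,130,2.065))
E
```

```text
340 91 -337.4 -263.6
360 23 -336.9 -263.3
380 23 -337.2 -263.4
400 22 -337.4 -263.0
420 12 -334.8 -262.3
440 15 -334.5 -260.7
460 15 -334.5 -259.9
480 26 -334.6 -260.2
500 15 -332.0 -258.9
520 14 -331.3 -258.8
540 14 -332.3 -258.3
560 17 -331.5 -258.0
580 17 -331.5 -257.9
600 9 -329.7 -257.6
620 66 -329.8 -257.8
329.8006115139544 635.8567174115495 [329.80061151 330.80419767 331.70416324 633.53938407 634.97018059
 635.85671741]
((501.99810791015625, 253.79495239257812), (80.56684112548828, 39.66848373413086), 28.000276565551758)
from [173.4 521.9 205.3] 1.25 t 0.3 F [0.3 0.2 0.5] gap 93.4
-> [280. 430. 300.] 1.55 n 5
   [-1.07, 2.6, -1.89, -0.06]
   [-1.23, 2.53, -1.89, -0.06]
   [-1.38, 2.46, -1.89, -0.06]
   [-1.52, 2.37, -1.89, -0.06]
   [-1.66, 2.27, -1.89, -0.06]
-> [500.7 253.4 260. ] 2.065 n 8
   [-2.15, 2.8, 0.5, -0.064]
   [-2.33, 2.66, 0.5, -0.064]
   [-2.49, 2.5, 0.5, -0.064]
   [-2.65, 2.34, 0.5, -0.064]
   [-2.79, 2.16, 0.5, -0.064]
   [-2.93, 1.98, 0.5, -0.064]
   [-3.05, 1.79, 0.5, -0.064]
   [-3.16, 1.59, 0.5, -0.064]
-> [500.7 253.4 130. ] 2.065 n 4
   [0.0, 0.0, 3.25, -0.0]
   [0.0, 0.0, 3.25, -0.0]
   [0.0, 0.0, 3.25, -0.0]
   [0.0, 0.0, 3.25, -0.0]
```

View pics/st.png

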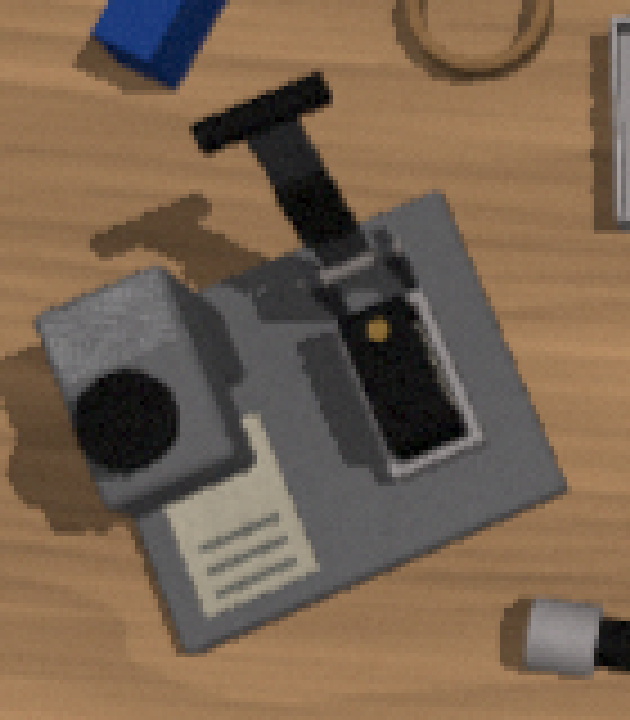

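The crop confirms the spent black cartridge in the aluminium cradle (crop 410,380), under the open clamp with its handle at (260,110). Moving to it now.

arm_command(
  steps=[
    [1,[-1.1,2.6,-1.9],-0.06],
    [1,[-1.2,2.5,-1.9],-0.06],
    [1,[-1.4,2.5,-1.9],-0.06],
    [1,[-1.5,2.4,-1.9],-0.06],
    [1,[-1.7,2.3,-1.9],-0.06],
  ],
)

```text
clock: 0.77
eef_pos: [281.4, 428.5, 301.4]
eef_rot: [3.142, -0.0, 1.553]
wrist_force: [0.4, 0.4, 0.1]
finger_gap: 94.3
```

arm_command(
  steps=[
    [1,[-2.1,2.8,0.5],-0.064],
    [1,[-2.3,2.7,0.5],-0.064],
    [1,[-2.5,2.5,0.5],-0.064],
    [1,[-2.6,2.3,0.5],-0.064],
    [1,[-2.8,2.2,0.5],-0.064],
  ],
)

```text
clock: 1.18
eef_pos: [419.7, 318.8, 275.3]
eef_rot: [3.141, -0.0, 1.873]
wrist_force: [0.2, 0.8, 0.3]
finger_gap: 94.3
```

arm_command(
  steps=[
    [1,[-2.9,2.0,0.5],-0.064],
    [1,[-3.0,1.8,0.5],-0.064],
    [1,[-3.1,1.6,0.5],-0.064],
  ],
)

```text
clock: 1.43
eef_pos: [502.4, 253.7, 260.2]
eef_rot: [3.141, 0.0, 2.065]
wrist_force: [0.8, -0.2, 0.3]
finger_gap: 93.8
```

```bash
python3 - <<'E'
from h import *
rows((502,253.8,200,2.06),(502,253.8,64,2.06))
E
```

```text
from [502.4 253.7 260.2] 2.065 t 1.4 F [ 0.8 -0.2  0.3] gap 93.8
-> [502.  253.8 200. ] 2.06 n 2
   [0.01, -0.02, 3.01, 0.003]
   [0.01, -0.02, 3.01, 0.003]
-> [502.  253.8  64. ] 2.06 n 4
   [0.0, 0.0, 3.4, -0.0]
   [0.0, 0.0, 3.4, -0.0]
   [0.0, 0.0, 3.4, -0.0]
   [0.0, 0.0, 3.4, -0.0]
```

arm_command(
  steps=[
    [1,[0,0,3.5],0.005],
    [1,[0,0,3.5],0],
    [1,[0,0,3.5],0],
    [1,[0,0,3.5],0],
    [1,[0,0,3.5],0],
  ],
)

```text
clock: 1.85
eef_pos: [501.1, 254.9, 83.9]
eef_rot: [3.141, 0.0, 2.057]
wrist_force: [0.4, -0.2, 0.6]
finger_gap: 93.9
```

arm_command(
  steps=[
    [1,[0,0,1.9],0],
    [0.3,[0,0,0],0],
    [0.3,[0,0,0],0],
    [0.3,[0,0,0],0],
    [0.3,[0,0,0],0],
  ],
  force=25,
)

```text
clock: 2.27
eef_pos: [502.1, 255.5, 68.4]
eef_rot: [3.139, 0.0, 2.057]
wrist_force: [0.2, 0.6, 0.1]
finger_gap: 70.6
```

arm_command(
  steps=[
    [0.3,[0,0,0],0],
    [0.3,[0,0,0],0],
    [0.3,[0,0,0],0],
    [0.3,[0,0,0],0],
  ],
)

```text
clock: 2.6
eef_pos: [501.4, 255.1, 66.8]
eef_rot: [3.141, 0.0, 2.057]
wrist_force: [0.3, 0.4, 0.3]
finger_gap: 43.9
```

arm_command(
  steps=[
    [0.3,[0,0,0],0],
    [0.3,[0,0,0],0],
    [0.3,[0,0,0],0],
  ],
)

```text
clock: 2.85
eef_pos: [501.3, 255.1, 66.6]
eef_rot: [3.141, 0.0, 2.057]
wrist_force: [1.7, -0.5, 1.5]
finger_gap: 39.8
```

arm_command(
  steps=[
    [0.3,[0,0,-1],0],
    [0.3,[0,0,-2],0],
    [0.3,[0,0,-2],0],
  ],
)

```text
clock: 3.1
eef_pos: [500.7, 255.0, 117.0]
eef_rot: [-3.14, -0.0, 2.057]
wrist_force: [0.7, -0.3, -0.2]
finger_gap: 39.9
```

```bash
python3 - <<'E'
from h import *
print(manip.read_state())
im,d,W=cloud("wrist"); save(im,"w1")
E
```

```text
{'clock': 3.1, 'joints': array([ 4.05701703e-01,  4.13557075e-01,  1.58275114e+00,  2.00199146e-04,
        1.14711452e+00, -1.65127697e+00]), 'qd': array([-0.00112132, -0.3072144 , -0.21293873,  0.00147778,  0.49089205,
       -0.00114345]), 'effort': array([-2.92432972e-02, -5.36109352e+01, -3.04329622e+01, -3.83107457e-02,
       -1.00738574e+00, -1.55683527e-03]), 'eef_pos': array([500.71211716, 254.95830217, 117.02912207]), 'eef_rot': array([-3.13978315e+00, -3.28884001e-04,  2.05689590e+00]), 'wrist_force': array([ 0.73348902, -0.2759941 , -0.15494678]), 'moment': array([ 0.03458247,  0.00123274, -0.01560356]), 'finger_gap': 39.876797263201325}
```

View pics/w1.png

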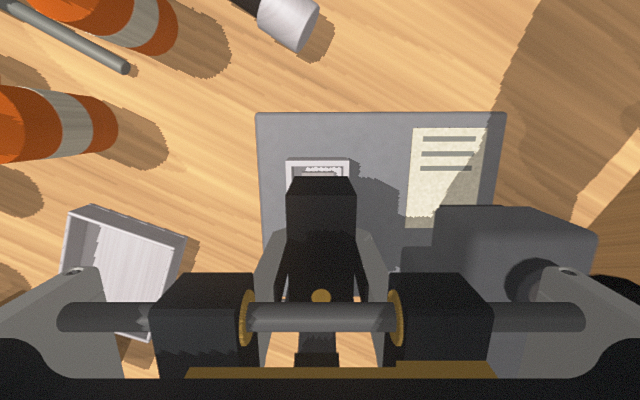

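```bash
python3 - <<'E'
from h import *
rows((501,255,150,2.057),(682,96,150,1.677),(682,96,36,1.677))
E
```

```text
from [502.4 255.7 121.6] 2.057 t 3.1 F [ 1.1 -0.8  3.9] gap 40.1
-> [501. 255. 150.] 2.057 n 1
   [0.0, -0.16, -2.84, 0.0]
-> [682.  96. 150.] 1.677 n 7
   [-3.22, 1.22, -0.0, 0.054]
   [-3.15, 1.4, -0.0, 0.054]
   [-3.06, 1.57, -0.0, 0.054]
   [-2.98, 1.73, -0.0, 0.054]
   [-2.88, 1.89, -0.0, 0.054]
   [-2.77, 2.04, -0.0, 0.054]
   [-2.66, 2.19, -0.0, 0.054]
-> [682.  96.  36.] 1.677 n 3
   [0.0, 0.0, 3.8, -0.0]
   [0.0, 0.0, 3.8, -0.0]
   [0.0, 0.0, 3.8, -0.0]
```

arm_command(
  steps=[
    [0.3,[0,0,-2.8],0],
    [0.3,[-3.2,1.2,0],0.054],
    [0.3,[-3.1,1.4,0],0.054],
    [0.3,[-3.1,1.6,0],0.054],
    [0.3,[-3.0,1.7,0],0.054],
  ],
)

```text
clock: 3.57
eef_pos: [605.4, 163.2, 144.8]
eef_rot: [3.141, -0.0, 1.839]
wrist_force: [0.5, 0.8, -1.4]
finger_gap: 39.8
```

arm_command(
  steps=[
    [0.3,[-2.9,1.9,0],0.054],
    [0.3,[-2.8,2.0,0],0.054],
    [0.3,[-2.7,2.2,0],0.054],
    [0.3,[0,0,2],0],
  ],
)

```text
clock: 3.9
eef_pos: [686.6, 90.8, 127.7]
eef_rot: [3.135, 0.001, 1.671]
wrist_force: [0.0, 0.6, -1.7]
finger_gap: 40.1
```

```bash
python3 - <<'E'
from h import *
rows((682,96,60,1.677),(682,96,36,1.677))
im,d,W=cloud("top"); save(im,"t2",(160,120,490,350),2.4)
E
```

```text
from [686.6  90.8 127.7] 1.671 t 3.9 F [ 0.   0.6 -1.7] gap 40.1
-> [682.  96.  60.] 1.677 n 2
   [0.28, -0.2, 3.39, -0.003]
   [0.28, -0.2, 3.39, -0.003]
-> [682.  96.  36.] 1.677 n 1
   [0.0, 0.0, 2.4, -0.0]
```

View pics/t2.png

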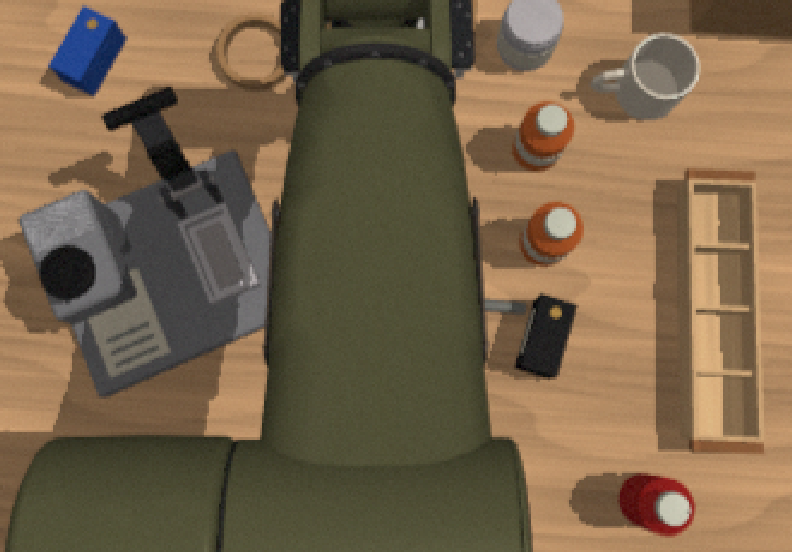

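arm_command(
  steps=[
    [0.3,[0.3,-0.2,3.4],0],
    [0.3,[0.3,-0.2,3.4],0],
    [0.3,[0,0,1.5],0],
    [0.3,[0,0,0.7],0],
    [0.3,[0,0,0],0],
  ],
)

```text
clock: 4.37
eef_pos: [676.6, 101.5, 34.2]
eef_rot: [-3.14, -0.0, 1.68]
wrist_force: [0.2, 0.3, -0.5]
finger_gap: 40.0
```

```bash
python3 - <<'E'
from h import *
s=manip.read_state(); print(s['eef_pos'],s['wrist_force'])
im,d,W=cloud("top"); z=W[...,2]
v,u=np.mgrid[:400,:640]
m=(u>225)&(u<275)&(v>190)&(v<250)&(z>49)&(z<55)
p=W[m][:,:2].astype(np.float32); r=cv2.minAreaRect(p); print(len(p),r)
yaw=np.radians(28.0); e=np.array([[np.cos(yaw),np.sin(yaw)],[-np.sin(yaw),np.cos(yaw)]])
q=p@e.T; print(np.percentile(q,[0,1,50,99,100],axis=0).round(1))
print(np.histogram(q[:,1],np.arange(-50,25,3)),np.histogram(q[:,0],np.arange(500,630,5)))
im,d,W=cloud("wrist"); save(im,"w2")
E
```

```text
[676.60874767 101.47478371  34.19881618] [ 0.24742175  0.2582218  -0.51149527]
192 ((511.4027099609375, 258.63775634765625), (116.99958038330078, 55.91314697265625), 27.75166130065918)
[[514.6 -39.6]
 [514.7 -39.5]
 [567.2  -8.3]
 [621.1  16.3]
 [631.5  16.4]]
(array([ 0,  0,  0, 19, 36,  6,  5,  6,  6,  5,  5,  3,  4,  2,  4,  6,  5,
        4,  5,  5, 28, 33,  5,  0]), array([-50, -47, -44, -41, -38, -35, -32, -29, -26, -23, -20, -17, -14,
       -11,  -8,  -5,  -2,   1,   4,   7,  10,  13,  16,  19,  22])) (array([ 0,  0,  5, 33,  4,  8,  5,  8,  6,  7,  6,  7,  5,  5,  8,  7,  5,
        8,  8,  6,  8, 34,  4,  1,  2]), array([500, 505, 510, 515, 520, 525, 530, 535, 540, 545, 550, 555, 560,
       565, 570, 575, 580, 585, 590, 595, 600, 605, 610, 615, 620, 625]))
```

View pics/w2.png

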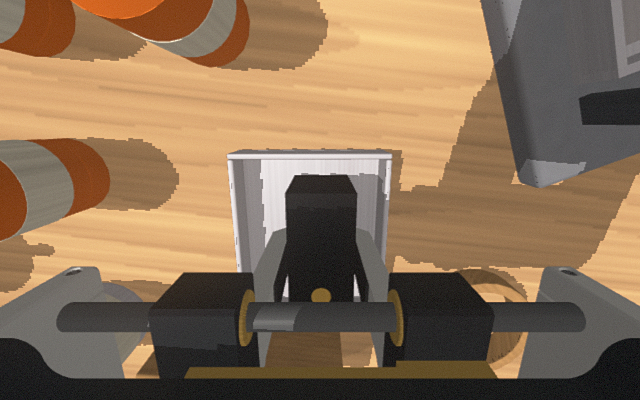

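arm_command(
  steps=[
    [0.6,[0,0,0.05],0],
    [0.6,[0,0,0],0],
    [0.6,[0,0,0],0],
    [0.6,[0,0,0],0],
    [0.6,[0,0,-1],0],
  ],
)

```text
clock: 4.88
eef_pos: [676.6, 100.6, 42.5]
eef_rot: [-3.139, -0.0, 1.679]
wrist_force: [-0.6, -1.1, -0.8]
finger_gap: 56.5
```

arm_command(
  steps=[
    [0.6,[0,0,-2],0],
    [0.6,[0,0,-4],0],
    [0.6,[0,0,-4],0],
  ],
)

```text
clock: 5.13
eef_pos: [676.8, 100.6, 145.0]
eef_rot: [-3.139, 0.0, 1.679]
wrist_force: [0.1, 0.5, -0.1]
finger_gap: 56.3
```

```bash
python3 - <<'E'
from h import *
rows((438.1,-108.1,150,1.337),(438.1,-108.1,27,1.337))
E
```

```text
from [676.8 100.6 145. ] 1.679 t 5.1 F [ 0.1  0.5 -0.1] gap 56.3
-> [ 438.1 -108.1  150. ] 1.337 n 9
   [-2.02, -2.89, -0.06, 0.038]
   [-2.13, -2.81, -0.06, 0.038]
   [-2.23, -2.73, -0.06, 0.038]
   [-2.33, -2.64, -0.06, 0.038]
   [-2.43, -2.55, -0.06, 0.038]
   [-2.53, -2.45, -0.06, 0.038]
   [-2.62, -2.36, -0.06, 0.038]
   [-2.71, -2.25, -0.06, 0.038]
   [-2.79, -2.15, -0.06, 0.038]
-> [ 438.1 -108.1   27. ] 1.337 n 4
   [0.0, 0.0, 3.08, -0.0]
   [0.0, 0.0, 3.08, -0.0]
   [0.0, 0.0, 3.08, -0.0]
   [0.0, 0.0, 3.08, -0.0]
```

arm_command(
  steps=[
    [0.8,[0,0,-2],0],
    [0.8,[-2.0,-2.9,-0.5],0.038],
    [0.8,[-2.1,-2.8,0],0.038],
    [0.8,[-2.2,-2.7,0],0.038],
    [0.8,[-2.3,-2.6,0],0.038],
  ],
)

```text
clock: 5.55
eef_pos: [570.6, 8.3, 169.8]
eef_rot: [3.141, 0.0, 1.525]
wrist_force: [1.1, -0.0, 0.8]
finger_gap: 74.9
```

arm_command(
  steps=[
    [0.8,[-2.4,-2.6,0],0.038],
    [0.8,[-2.5,-2.5,0],0.038],
    [0.8,[-2.6,-2.4,0],0.038],
    [0.8,[-2.7,-2.3,0],0.038],
    [0.8,[-2.8,-2.2,0],0.038],
  ],
)

```text
clock: 5.97
eef_pos: [435.7, -106.6, 169.8]
eef_rot: [3.14, 0.0, 1.335]
wrist_force: [0.3, -0.8, 0.3]
finger_gap: 75.5
```

arm_command(
  steps=[
    [0.8,[0,0,0],0],
    [0.8,[0,0,0],0],
  ],
)

```text
clock: 6.13
eef_pos: [436.7, -106.7, 170.1]
eef_rot: [3.14, 0.0, 1.335]
wrist_force: [-0.0, 0.6, 0.6]
finger_gap: 75.0
```

```bash
python3 - <<'E'
from h import *
im,d,W=cloud("top"); save(im,"t3",(160,120,490,350),2.4)
im,d,W=cloud("wrist"); save(im,"w3"); z=W[...,2]
m=(z>56)&(z<64); n,l,s,c=cv2.connectedComponentsWithStats(m.astype(np.uint8))
for i in range(1,n):
    if s[i,4]>800: print(s[i],np.nanmean(W[l==i],0),cv2.minAreaRect(W[l==i][:,:2].astype(np.float32)))
rows((438.1,-108.1,60,1.335),(438.1,-108.1,27,1.335))
E
```

```text
[ 299  163   38   72 2630] [ 438.12806394 -109.34484557   60.50690043] ((439.703125, -109.70973205566406), (40.04205322265625, 79.80931091308594), 76.56639862060547)
from [ 437.7 -105.6  169.6] 1.337 t 6.2 F [0.5 0.3 0.1] gap 75.2
-> [ 438.1 -108.1   60. ] 1.335 n 3
   [-0.08, 0.03, 3.65, 0.001]
   [-0.08, 0.03, 3.65, 0.001]
   [-0.08, 0.03, 3.65, 0.001]
-> [ 438.1 -108.1   27. ] 1.335 n 1
   [0.0, 0.0, 3.3, -0.0]
```

View pics/t3.png

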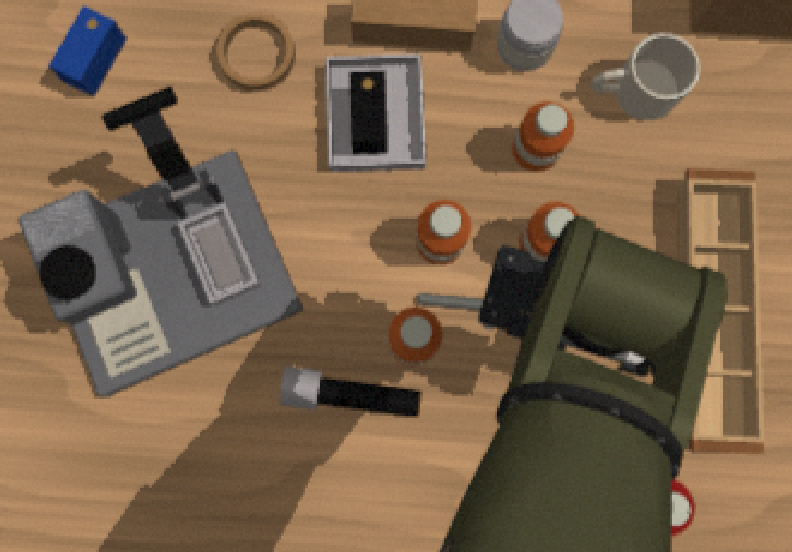

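View pics/w3.png

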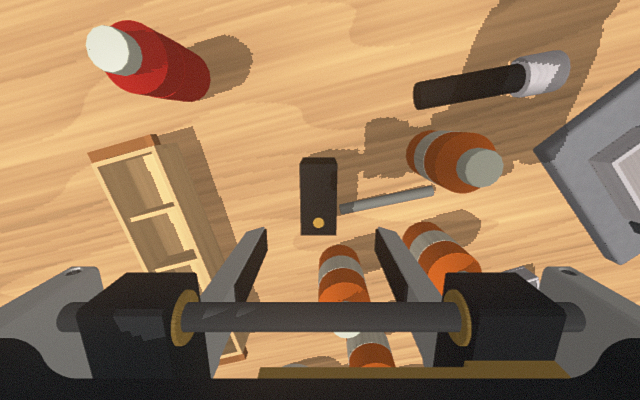

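arm_command(
  steps=[
    [0.8,[-0.15,0.1,3.7],0],
    [0.8,[-0.15,0,3.7],0],
    [0.8,[0,0,3.7],0],
    [0.8,[0,0,2.9],0],
    [0.3,[0,0,0],0],
  ],
  force=25,
)

```text
clock: 6.65
eef_pos: [435.3, -107.3, 24.4]
eef_rot: [-3.134, -0.001, 1.339]
wrist_force: [0.5, 1.1, -1.1]
finger_gap: 71.2
```

arm_command(
  steps=[
    [0.3,[0,0,0],0],
    [0.3,[0,0,0],0],
    [0.3,[0,0,0],0],
    [0.3,[0,0,0],0],
    [0.3,[0,0,0],0],
  ],
)

```text
clock: 7.07
eef_pos: [438.1, -109.2, 30.2]
eef_rot: [3.139, 0.0, 1.337]
wrist_force: [-0.9, 1.6, 7.3]
finger_gap: 40.0
```

arm_command(
  steps=[
    [0.3,[0,0,0],0],
    [0.3,[0,0,0],0],
    [0.3,[0,0,0],0],
  ],
)

```text
clock: 7.32
eef_pos: [438.1, -109.1, 30.2]
eef_rot: [3.139, 0.0, 1.337]
wrist_force: [-1.9, 1.2, 8.7]
finger_gap: 39.8
```

arm_command(
  steps=[
    [0.3,[0,0,-1],0],
    [0.3,[0,0,-2],0],
    [0.3,[0,0,-3],0],
    [0.3,[0,0,-3.5],0],
    [0.3,[0,0,-3.5],0],
  ],
)

```text
clock: 7.73
eef_pos: [436.8, -108.8, 161.2]
eef_rot: [-3.141, -0.0, 1.337]
wrist_force: [-0.1, -0.5, -1.8]
finger_gap: 39.9
```

arm_command(
  steps=[
    [0.3,[0,0,0],0],
    [0.3,[0,0,0],0],
  ],
)

```text
clock: 7.9
eef_pos: [438.0, -109.2, 161.1]
eef_rot: [3.137, 0.0, 1.337]
wrist_force: [-0.0, 0.2, -3.0]
finger_gap: 39.8
```

```bash
python3 - <<'E'
from h import *
im,d,W=cloud("top"); save(im,"t4",(160,120,490,350),2.4)
im,d,W=cloud("wrist"); save(im,"w4",(160,80,480,400),1.8)
rows((438.1,-108.1,165,1.335),(502,254.4,165,2.057),(502,254.4,66,2.057))
E
```

```text
from [ 436.9 -108.8  158.5] 1.337 t 8.0 F [-0.3 -0.3 -1.5] gap 39.6
-> [ 438.1 -108.1  165. ] 1.335 n 1
   [0.1, 0.1, -0.65, 0.002]
-> [502.  254.4 165. ] 2.057 n 10
   [3.67, -0.23, -0.0, -0.072]
   [3.68, 0.04, -0.0, -0.072]
   [3.67, 0.31, -0.0, -0.072]
   [3.64, 0.57, -0.0, -0.072]
   [3.59, 0.83, -0.0, -0.072]
   [3.52, 1.09, -0.0, -0.072]
   [3.43, 1.34, -0.0, -0.072]
   [3.32, 1.58, -0.0, -0.072]
   [3.2, 1.82, -0.0, -0.072]
   [3.06, 2.04, -0.0, -0.072]
-> [502.  254.4  66. ] 2.057 n 3
   [0.0, 0.0, 3.3, -0.0]
   [0.0, 0.0, 3.3, -0.0]
   [0.0, 0.0, 3.3, -0.0]
```

View pics/t4.png

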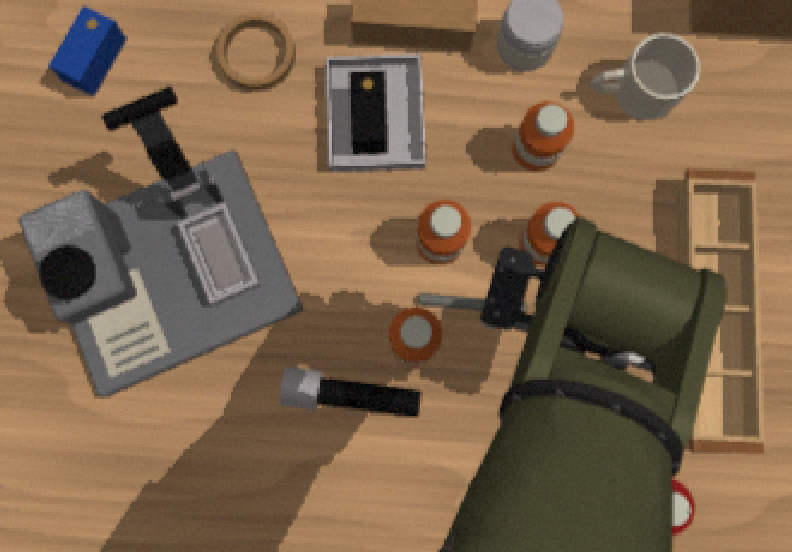

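View pics/w4.png

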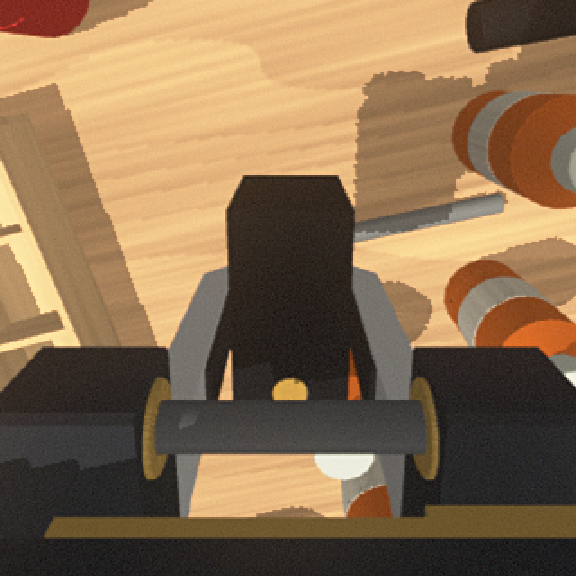

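arm_command(
  steps=[
    [0.3,[0,0,-2.7],0],
    [0.3,[3.7,-0.2,0],-0.072],
    [0.3,[3.7,0,0],-0.072],
    [0.3,[3.7,0.3,0],-0.072],
    [0.3,[3.6,0.6,0],-0.072],
  ],
)

```text
clock: 8.42
eef_pos: [462.2, 38.1, 184.7]
eef_rot: [-3.139, -0.0, 1.628]
wrist_force: [0.4, -1.1, -1.0]
finger_gap: 39.5
```

arm_command(
  steps=[
    [0.3,[3.6,0.8,0],-0.072],
    [0.3,[3.5,1.1,0],-0.072],
    [0.3,[3.4,1.3,0],-0.072],
    [0.3,[3.3,1.6,0],-0.072],
    [0.3,[3.2,1.8,0],-0.072],
  ],
)

```text
clock: 8.83
eef_pos: [493.7, 218.8, 184.3]
eef_rot: [-3.139, -0.0, 1.989]
wrist_force: [0.7, -0.7, -0.9]
finger_gap: 40.3
```

arm_command(
  steps=[
    [0.3,[3.0,2.0,0],-0.072],
    [0.3,[0,0,0],0],
    [0.3,[0,0,0],0],
    [0.3,[0,0,0],0],
  ],
)

```text
clock: 9.17
eef_pos: [500.0, 252.1, 184.6]
eef_rot: [-3.139, -0.0, 2.056]
wrist_force: [0.5, 0.3, -1.9]
finger_gap: 39.7
```

```bash
python3 - <<'E'
from h import *
im,d,W=cloud("wrist"); save(im,"w5",(160,80,480,400),1.8)
z=W[...,2]; 
v,u=np.mgrid[:400,:640]
yaw=np.radians(28.0); e=np.array([[np.cos(yaw),np.sin(yaw)],[-np.sin(yaw),np.cos(yaw)]])
m=(u>250)&(u<390)&(z>47)&(z<56); q=W[m][:,:2]@e.T
print(m.sum(),np.percentile(q,[0,1,99,100],axis=0).round(1))
s=manip.read_state(); print(s['eef_pos'][:2]@e.T, np.array([562.6,-11.6]))
top=s['eef_pos'][2]+30
m=(u>270)&(u<370)&(v<300)&(abs(z-top)<4); q=W[m][:,:2]@e.T
print("cart top",m.sum(),np.percentile(q,[0,1,50,99,100],axis=0).round(1), np.nanmedian(z[m]))
rows((502,254.4,100,2.057),(502,254.4,66,2.057))
E
```

```text
479 [[515.2 -41.8]
 [515.2 -41.5]
 [811.3  58.8]
 [812.3  73.7]]
[559.7951172  -12.58988905] [562.6 -11.6]
cart top 7350 [[521.2 -42.2]
 [521.7 -34.6]
 [551.2 -13. ]
 [587.1   8.6]
 [588.3  16.2]] 214.9378794875759
from [500.2 251.7 185. ] 2.056 t 9.2 F [-0.7 -0.8 -1.2] gap 39.7
-> [502.  254.4 100. ] 2.057 n 3
   [0.05, 0.1, 2.83, -0.0]
   [0.05, 0.1, 2.83, -0.0]
   [0.05, 0.1, 2.83, -0.0]
-> [502.  254.4  66. ] 2.057 n 1
   [0.0, 0.0, 3.4, -0.0]
```

View pics/w5.png

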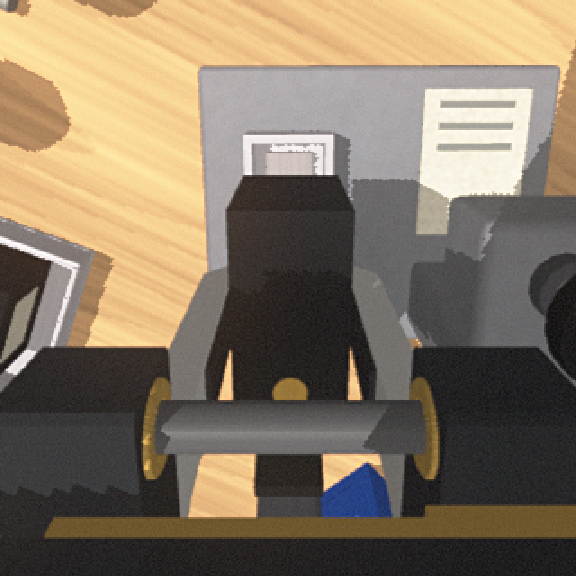

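arm_command(
  steps=[
    [0.3,[0,0.15,3.0],0],
    [0.3,[0,0,3.0],0],
    [0.3,[0,0,2.5],0],
    [0.3,[0,0,1.0],0],
    [0.3,[0,0,0],0],
  ],
)

```text
clock: 9.63
eef_pos: [500.9, 252.0, 89.0]
eef_rot: [-3.138, -0.0, 2.055]
wrist_force: [1.6, -0.4, -2.9]
finger_gap: 39.8
```

```bash
python3 - <<'E'
from h import *
im,d,W=cloud("wrist"); save(im,"w6",(220,100,420,300),3)
yaw=np.radians(28.0); e=np.array([[np.cos(yaw),np.sin(yaw)],[-np.sin(yaw),np.cos(yaw)]])
s=manip.read_state(); print(s['eef_pos'],s['eef_pos'][:2]@e.T,s['wrist_force'])
E
```

```text
[501.86473503 252.54869935  90.94498721] [561.68469229 -12.62395529] [ 0.02300292 -0.07049366 -0.2675817 ]
```

View pics/w6.png

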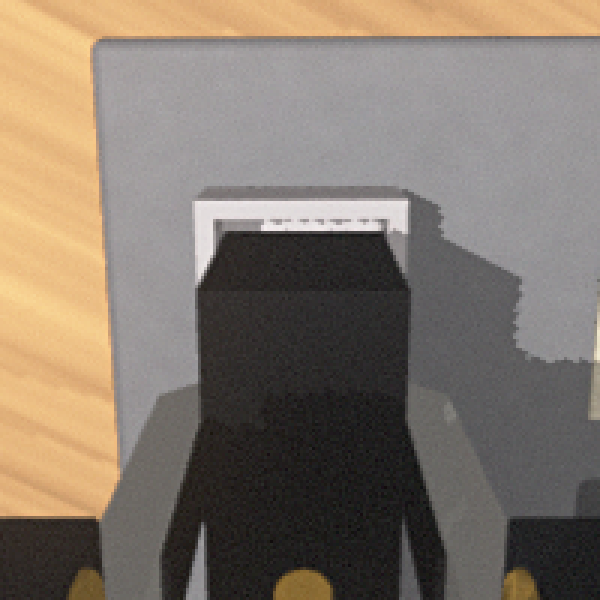

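arm_command(
  steps=[
    [0.3,[-0.08,0,0.5],0],
    [0.3,[0,0,0.5],0],
    [0.3,[0,0,0.5],0],
    [0.3,[0,0,0.4],0],
    [0.3,[0,0,0],0],
  ],
)

```text
clock: 10.1
eef_pos: [502.0, 252.5, 71.3]
eef_rot: [-3.141, -0.0, 2.057]
wrist_force: [-0.6, -0.8, -2.0]
finger_gap: 39.7
```

```bash
python3 - <<'E'
from h import *
im,d,W=cloud("wrist"); save(im,"w7",(220,100,420,300),3)
yaw=np.radians(28.0); e=np.array([[np.cos(yaw),np.sin(yaw)],[-np.sin(yaw),np.cos(yaw)]])
s=manip.read_state(); print(s['eef_pos'],s['eef_pos'][:2]@e.T,s['wrist_force'])
E
```

```text
[502.09525238 252.58793133  71.67702211] [561.90664534 -12.69753685] [-0.1957341   0.32993204 -1.08002237]
```

View pics/w7.png

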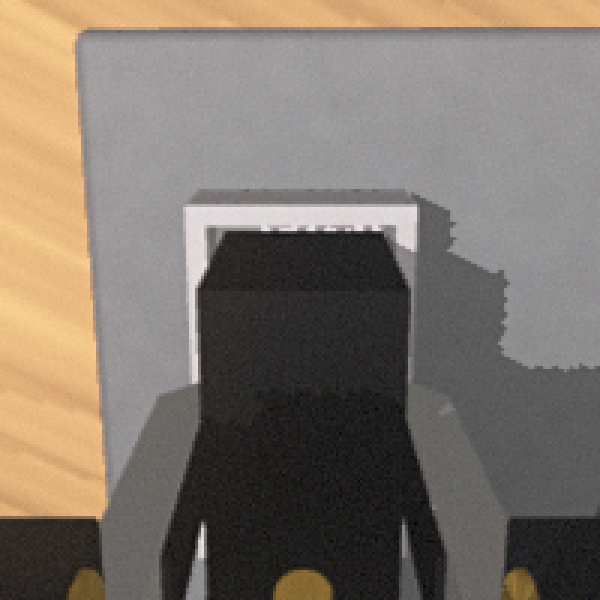

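arm_command(
  steps=[
    [0.3,[0,0,0.3],0],
    [0.3,[0,0,0.2],0],
    [0.3,[0,0,0],0],
  ],
)

```text
clock: 10.4
eef_pos: [502.3, 252.7, 66.8]
eef_rot: [3.141, -0.0, 2.057]
wrist_force: [-0.7, 0.5, -0.1]
finger_gap: 39.9
```

arm_command(
  steps=[
    [0.6,[0,0,0],0],
    [0.6,[0,0,0],0],
    [0.6,[0,0,0],0],
    [0.6,[0,0,0],0],
  ],
)

```text
clock: 10.73
eef_pos: [502.3, 252.6, 67.1]
eef_rot: [3.141, 0.0, 2.057]
wrist_force: [0.1, -0.1, -0.3]
finger_gap: 56.4
```

arm_command(
  steps=[
    [0.6,[0,0,-2],0],
    [0.6,[0,0,-4],0],
    [0.6,[0,0,-4],0],
    [0.6,[0,-2,-4],0],
    [0.6,[0,-3,-3],0],
  ],
)

```text
clock: 11.15
eef_pos: [460.2, 230.4, 236.2]
eef_rot: [3.139, 0.0, 2.057]
wrist_force: [-0.8, 0.8, 1.2]
finger_gap: 56.4
```

```bash
python3 - <<'E'
from h import *
im,d,W=cloud("wrist"); save(im,"w8")
s=manip.read_state(); print(s['eef_pos'],s['wrist_force'])
z=W[...,2]; v,u=np.mgrid[:400,:640]
hsv=cv2.cvtColor(im,cv2.COLOR_RGB2HSV)
m=(z>85)&(z<103)&(hsv[...,2]<90)&(u>200)&(u<400)&(v<290)
n,l,st,c=cv2.connectedComponentsWithStats(m.astype(np.uint8))
for i in range(1,n):
    if st[i,4]>300: 
        p=W[l==i]; print(st[i],np.nanmedian(p,0),cv2.minAreaRect(p[:,:2].astype(np.float32)))
rows((628,322,290,2.057),(628,322,232,2.057))
E
```

```text
[457.77024459 229.14997124 242.06538491] [-1.20842178 -1.80085195  6.48695721]
[ 305  196   33   64 1937] [499.49338299 251.09178684  97.60889151] ((503.8769226074219, 253.16665649414062), (80.70304107666016, 39.358280181884766), 27.41623878479004)
from [457.8 229.1 242.1] 2.057 t 11.2 F [-1.2 -1.8  6.5] gap 56.6
-> [628. 322. 290.] 2.057 n 6
   [0.04, 3.23, -0.8, 0.0]
   [0.04, 3.23, -0.8, 0.0]
   [0.04, 3.23, -0.8, 0.0]
   [0.04, 3.23, -0.8, 0.0]
   [0.04, 3.23, -0.8, 0.0]
   [0.04, 3.23, -0.8, 0.0]
-> [628. 322. 232.] 2.057 n 2
   [0.0, 0.0, 2.9, -0.0]
   [0.0, 0.0, 2.9, -0.0]
```

View pics/w8.png

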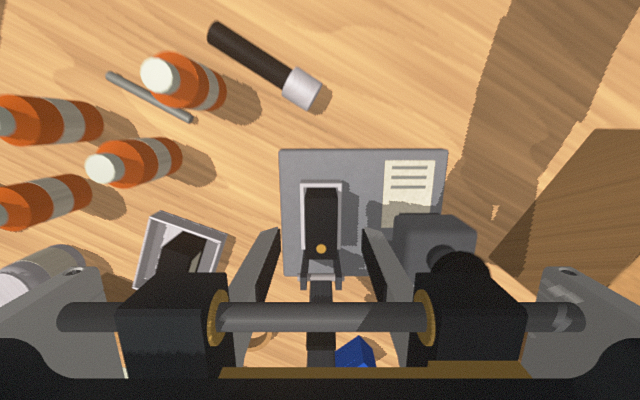

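```bash
python3 - <<'E'
from h import *
rows((636.9,325,285,2.057),(636.9,325,228,2.057))
E
```

```text
from [457.8 229.1 242.1] 2.057 t 11.2 F [-1.2 -1.8  6.5] gap 56.6
-> [636.9 325.  285. ] 2.057 n 6
   [0.02, 3.39, -0.72, 0.0]
   [0.02, 3.39, -0.72, 0.0]
   [0.02, 3.39, -0.72, 0.0]
   [0.02, 3.39, -0.72, 0.0]
   [0.02, 3.39, -0.72, 0.0]
   [0.02, 3.39, -0.72, 0.0]
-> [636.9 325.  228. ] 2.057 n 2
   [0.0, 0.0, 2.85, -0.0]
   [0.0, 0.0, 2.85, -0.0]
```

arm_command(
  steps=[
    [0,[0,0,-3],0],
    [0,[0,2.0,-1.3],0],
    [0,[0,3.4,0],0],
    [0,[0,3.4,0],0],
    [0,[0,3.4,0],0],
  ],
)

```text
clock: 11.62
eef_pos: [568.7, 287.8, 277.2]
eef_rot: [3.141, 0.0, 2.057]
wrist_force: [0.3, 0.5, 0.3]
finger_gap: 26.4
```

arm_command(
  steps=[
    [0,[0,3.4,0],0],
    [0,[0,3.4,0],0],
    [0,[0,1.0,0],0],
    [0,[0,0,0],0],
  ],
)

```text
clock: 11.95
eef_pos: [637.7, 324.2, 274.1]
eef_rot: [-3.139, -0.0, 2.057]
wrist_force: [-0.6, -0.0, -0.4]
finger_gap: 1.3
```

```bash
python3 - <<'E'
from h import *
yaw=np.radians(28.0); e=np.array([[np.cos(yaw),np.sin(yaw)],[-np.sin(yaw),np.cos(yaw)]])
s=manip.read_state(); print(s['eef_pos'][:2]@e.T)
rows((636.9,325,228,2.057))
im,d,W=cloud("scene"); save(im,"s9",(300,90,460,230),5)
E
```

```text
[715.31556563 -13.11379445]
from [637.7 324.2 274.1] 2.057 t 11.9 F [-0.6 -0.  -0.4] gap 1.3
-> [636.9 325.  228. ] 2.057 n 2
   [0.05, -0.02, 2.3, 0.0]
   [0.05, -0.02, 2.3, 0.0]
```

View pics/s9.png

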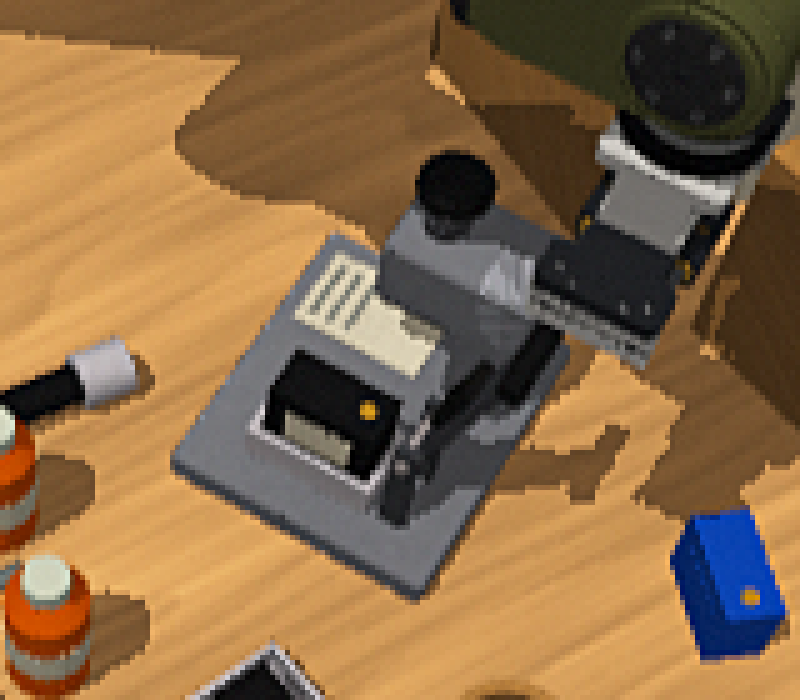

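arm_command(
  steps=[
    [0,[0,0,1.5],0],
    [0,[0,0,1.5],0],
    [0,[0,0,1.6],0],
    [0,[0,0,0],0],
  ],
)

```text
clock: 12.33
eef_pos: [635.0, 322.9, 228.2]
eef_rot: [-3.138, -0.0, 2.057]
wrist_force: [0.4, -0.2, -0.5]
finger_gap: 0.3
```

arm_command(
  steps=[
    [0,[0,-1,0],0],
    [0,[0,-1,0],0],
    [0,[0,-1,0],0],
    [0,[0,-1,0],0],
  ],
)

```text
clock: 12.67
eef_pos: [600.6, 304.6, 232.8]
eef_rot: [3.139, 0.0, 2.057]
wrist_force: [0.8, 1.6, 1.3]
finger_gap: 0.5
```

arm_command(
  steps=[
    [0,[0,-1,0],0],
    [0,[0,-1,0],0],
    [0,[0,-1,0],0],
    [0,[0,-0.6,0],0],
  ],
)

```text
clock: 13.0
eef_pos: [568.4, 287.6, 232.5]
eef_rot: [3.14, 0.0, 2.057]
wrist_force: [0.8, 0.3, 1.5]
finger_gap: 0.6
```

```bash
python3 - <<'E'
from h import *
yaw=np.radians(28.0); e=np.array([[np.cos(yaw),np.sin(yaw)],[-np.sin(yaw),np.cos(yaw)]])
s=manip.read_state(); print(s['eef_pos'],s['eef_pos'][:2]@e.T,s['wrist_force'])
im,d,W=cloud("scene"); save(im,"s10",(300,90,460,230),5)
im,d,W=cloud("wrist"); save(im,"w10")
E
```

```text
[568.36392792 287.62086299 232.54743547] [636.86537806 -12.87655284] [0.78036234 0.277228   1.47349859]
```

View pics/s10.png

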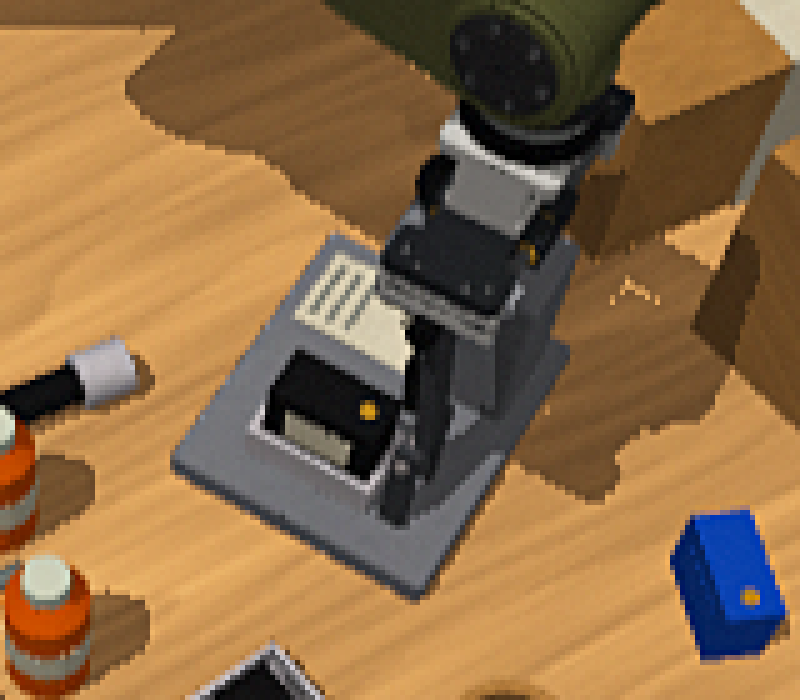

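View pics/w10.png

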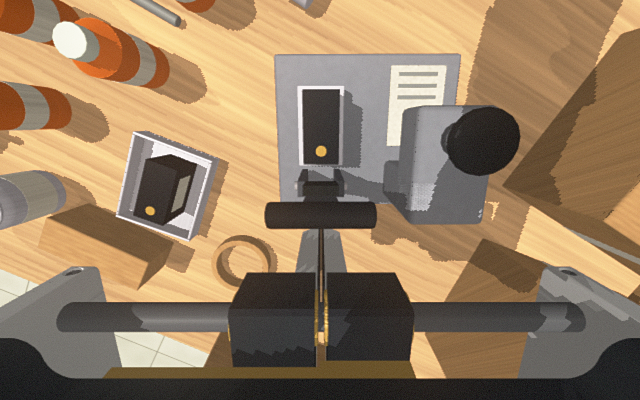

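arm_command(
  steps=[
    [0,[0,-1,0],0],
    [0,[0,-1,0],0],
    [0,[0,-1,0],0],
    [0,[0,0,0],0],
    [0,[0,0,0],0],
  ],
)

```text
clock: 13.52
eef_pos: [543.1, 274.2, 231.3]
eef_rot: [3.141, 0.0, 2.057]
wrist_force: [0.7, -0.0, 0.6]
finger_gap: 0.2
```

arm_command(
  steps=[
    [0,[0,0,0],0],
    [0,[0,0,0],0],
    [0,[0,0,0],0],
    [0,[0,0,0],0],
    [0,[0,0,0],0],
  ],
)

```text
clock: 13.93
eef_pos: [543.0, 274.2, 230.5]
eef_rot: [-3.141, -0.0, 2.057]
wrist_force: [-0.4, 1.3, 0.4]
finger_gap: 0.4
```

arm_command(
  steps=[
    [0,[0,0,0],0],
    [0,[0,0,0],0],
    [0,[0,0,0],0],
    [0,[0,0,0],0],
    [0,[0,0,0],0],
  ],
)

```text
clock: 14.35
eef_pos: [542.8, 274.1, 230.7]
eef_rot: [3.142, 0.0, 2.057]
wrist_force: [-0.3, -0.3, -0.2]
finger_gap: 0.6
```

```bash
python3 - <<'E'
from h import *
im,d,W=cloud("wrist"); save(im,"w11")
rows((510,257,232))
E
```

```text
from [542.8 274.1 230.7] 2.057 t 14.4 F [ 0.  -0.2  0.3] gap 0.5
-> [510. 257. 232.] 2.057 n 1
   [0.03, -3.7, -0.13, -0.0]
```

View pics/w11.png

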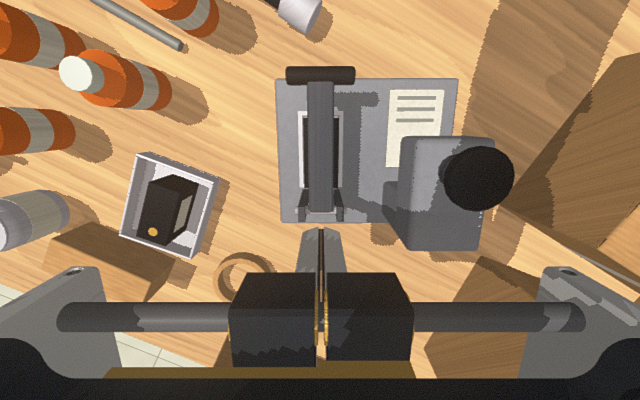

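```bash
python3 - <<'E'
from h import *
im,d,W=cloud("wrist"); z=W[...,2]
m=np.zeros(z.shape,bool); m[62:86,282:360]=True; m&=(z>80)
p=W[m]; print(m.sum(),np.nanmedian(p,0),np.nanmax(p[:,2]),np.nanpercentile(p[:,2],90),cv2.minAreaRect(p[:,:2].astype(np.float32)))
E
```

```text
1337 [434.24419135 215.30214712 111.88556845] 115.44933441220685 113.53376677520286 ((434.1723937988281, 214.89369201660156), (18.365829467773438, 69.306884765625), 27.75257682800293)
```

```bash
python3 - <<'E'
from h import *
rows((434.5,215,200),(434.5,215,122))
E
```

```text
from [542.8 274.1 230.7] 2.057 t 14.4 F [ 0.6 -0.2  0.1] gap 0.7
-> [434.5 215.  200. ] 2.057 n 4
   [-0.04, -3.08, 0.77, -0.0]
   [-0.04, -3.08, 0.77, -0.0]
   [-0.04, -3.08, 0.77, -0.0]
   [-0.04, -3.08, 0.77, -0.0]
-> [434.5 215.  122. ] 2.057 n 3
   [0.0, 0.0, 2.6, -0.0]
   [0.0, 0.0, 2.6, -0.0]
   [0.0, 0.0, 2.6, -0.0]
```

arm_command(
  steps=[
    [0,[0,-3.1,0.8],0],
    [0,[0,-3.1,0.8],0],
    [0,[0,-3.1,0.8],0],
    [0,[-0.1,-3.0,0.7],0],
    [0,[0,0,2],0],
  ],
)

```text
clock: 14.87
eef_pos: [432.4, 214.6, 181.6]
eef_rot: [3.138, 0.0, 2.057]
wrist_force: [1.5, 0.9, 0.7]
finger_gap: 0.7
```

arm_command(
  steps=[
    [0,[0,0,2.0],0],
    [0,[0,0,2.0],0],
    [0,[0,0,1.5],0],
    [0,[0,0,0],0],
    [0,[0,0,0],0],
  ],
)

```text
clock: 15.28
eef_pos: [434.4, 215.7, 124.8]
eef_rot: [-3.141, -0.0, 2.057]
wrist_force: [0.8, 0.2, 0.1]
finger_gap: 0.2
```

arm_command(
  steps=[
    [0,[0,0,0.4],0],
    [0,[0,0,0.4],0],
    [0,[0,0,0.2],0],
    [0,[0,0,0],0],
    [0,[0,0,0],0],
  ],
)

```text
clock: 15.7
eef_pos: [434.6, 215.7, 114.9]
eef_rot: [3.141, 0.0, 2.057]
wrist_force: [0.6, -0.7, -0.3]
finger_gap: 0.3
```

arm_command(
  steps=[
    [0,[0,0,0.2],0],
    [0,[0,0,0.1],0],
    [0,[0,0,0],0],
    [0,[0,0,0],0],
  ],
)

```text
clock: 16.03
eef_pos: [434.9, 215.9, 112.8]
eef_rot: [3.14, 0.0, 2.057]
wrist_force: [-3.2, -1.7, 13.6]
finger_gap: 0.5
```

arm_command(
  steps=[
    [0,[0,0,0.2],0],
    [0,[0,0,0],0],
    [0,[0,0,0],0],
  ],
)

```text
clock: 16.28
eef_pos: [435.1, 216.0, 112.3]
eef_rot: [3.139, 0.0, 2.057]
wrist_force: [-11.8, -4.2, 31.9]
finger_gap: 0.3
```

arm_command(
  steps=[
    [0,[0,0,-2],0],
    [0,[0,0,-3.5],0],
    [0,[0,0,-3.5],0],
    [0,[0,0,-2.5],0],
    [0,[0,0,0],0],
  ],
)

```text
clock: 16.7
eef_pos: [436.1, 216.4, 229.8]
eef_rot: [3.134, 0.001, 2.057]
wrist_force: [0.3, 0.7, 0.1]
finger_gap: 0.3
```

```bash
python3 - <<'E'
from h import *
im,d,W=cloud("top"); save(im,"t12",(160,120,400,320),3.3); z=W[...,2]
v,u=np.mgrid[:400,:640]
m=(u>160)&(u<220)&(v>190)&(v<260)&(z>193)&(z<206)
p=W[m];print(m.sum(),cv2.minAreaRect(p[:,:2].astype(np.float32)),np.nanmedian(p[:,2]))
im,d,W=cloud("wrist"); save(im,"w12");
rows((452.1,368.3,235,2.057),(452.1,368.3,203,2.057))
E
```

```text
87 ((444.8305969238281, 384.7604675292969), (42.242374420166016, 13.85622787475586), 23.312639236450195) 200.18073351573082
from [434.7 215.8 225. ] 2.057 t 16.8 F [-0.6 -0.6 -1.2] gap 0.2
-> [452.1 368.3 235. ] 2.057 n 5
   [2.53, 1.73, -0.2, 0.0]
   [2.53, 1.73, -0.2, 0.0]
   [2.53, 1.73, -0.2, 0.0]
   [2.53, 1.73, -0.2, 0.0]
   [2.53, 1.73, -0.2, 0.0]
-> [452.1 368.3 203. ] 2.057 n 1
   [0.0, 0.0, 3.2, -0.0]
```

View pics/t12.png

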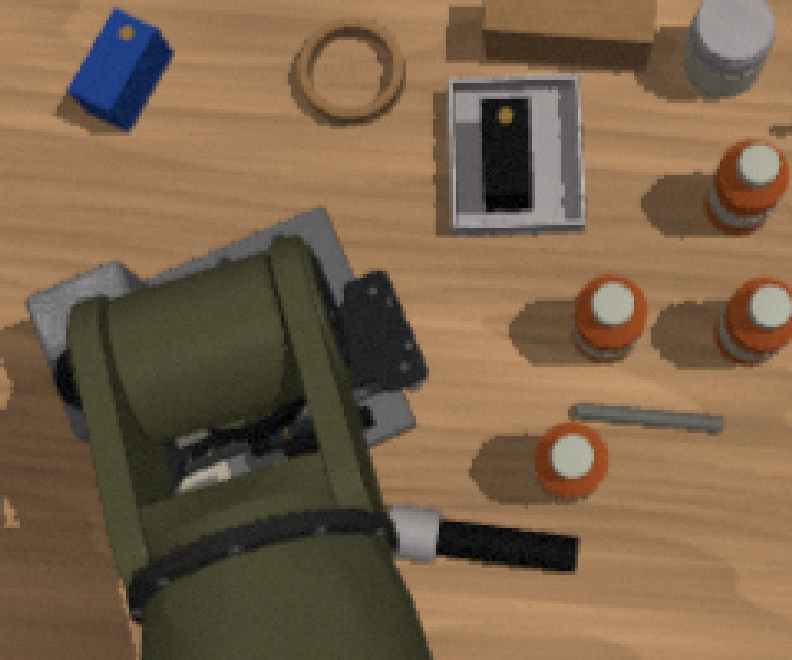

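View pics/w12.png

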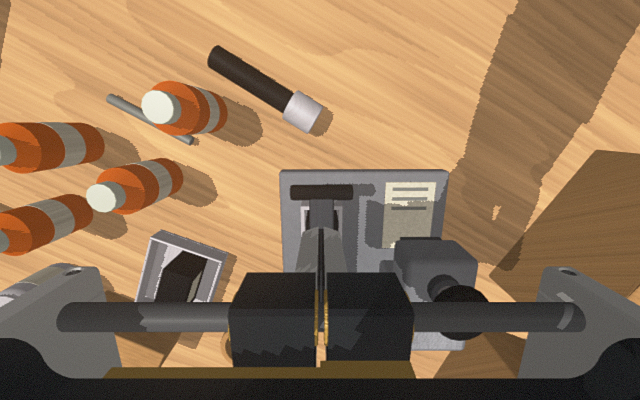

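arm_command(
  steps=[
    [0,[2.5,1.7,-0.3],0],
    [0,[2.5,1.7,-0.3],0],
    [0,[2.5,1.7,0],0],
    [0,[2.5,1.7,0],0],
    [0,[2.6,1.8,0],0],
  ],
)

```text
clock: 17.22
eef_pos: [451.3, 368.4, 228.8]
eef_rot: [-3.139, 0.0, 2.057]
wrist_force: [0.5, -0.6, 0.7]
finger_gap: 0.6
```

arm_command(
  steps=[
    [0,[0,0,0],0],
    [0,[0,0,1.0],0],
    [0,[0,0,1.0],0],
    [0,[0,0,0],0],
    [0,[0,0,0],0],
  ],
)

```text
clock: 17.63
eef_pos: [451.5, 366.2, 209.6]
eef_rot: [-3.14, 0.0, 2.056]
wrist_force: [-0.4, -0.0, 0.0]
finger_gap: 0.5
```

```bash
python3 - <<'E'
from h import *
rows((452.1,368.3,203,2.057),(452.1,368.3,177,2.057))
E
```

```text
from [451.5 366.2 209.6] 2.056 t 17.6 F [-0.4 -0.   0. ] gap 0.5
-> [452.1 368.3 203. ] 2.057 n 1
   [0.16, 0.15, 0.66, -0.001]
-> [452.1 368.3 177. ] 2.057 n 1
   [0.0, 0.0, 2.6, -0.0]
```

arm_command(
  steps=[
    [0,[0.15,0.1,0.6],0],
    [0,[0,0,0.8],0],
    [0,[0,0,0.8],0],
    [0,[0,0,0.6],0],
    [0,[0,0,0],0],
  ],
)

```text
clock: 18.05
eef_pos: [452.4, 369.1, 182.2]
eef_rot: [3.14, 0.0, 2.057]
wrist_force: [2.1, -1.2, 10.3]
finger_gap: 0.4
```

arm_command(
  steps=[
    [0,[0,0,0.3],0],
    [0,[0,0,0.1],0],
    [0,[0,0,0],0],
    [0,[0,0,0],0],
  ],
)

```text
clock: 18.38
eef_pos: [452.5, 369.1, 179.5]
eef_rot: [3.139, -0.0, 2.057]
wrist_force: [0.1, -1.3, 12.5]
finger_gap: 0.2
```

arm_command(
  steps=[
    [0,[0,0,0.2],0],
    [0,[0,0,0.1],0],
    [0,[0,0,0],0],
    [0,[0,0,0],0],
  ],
)

```text
clock: 18.72
eef_pos: [452.6, 369.3, 178.1]
eef_rot: [3.138, -0.0, 2.057]
wrist_force: [-4.4, -4.6, 23.3]
finger_gap: 0.7
```

arm_command(
  steps=[
    [0,[0,0,0.15],0],
    [0,[0,0,0],0],
    [0,[0,0,0],0],
  ],
)

```text
clock: 18.97
eef_pos: [452.7, 369.3, 177.9]
eef_rot: [3.137, -0.0, 2.057]
wrist_force: [-7.6, -8.0, 34.1]
finger_gap: 0.5
```

arm_command(
  steps=[
    [0,[0,0,-1],0],
    [0,[0,0,-1],0],
    [0,[0,0,-1.5],0],
    [0,[0,0,-2],0],
    [0,[0,0,-2],0],
  ],
)

```text
clock: 19.38
eef_pos: [451.7, 368.8, 249.1]
eef_rot: [-3.14, 0.0, 2.057]
wrist_force: [-0.5, -0.6, 0.3]
finger_gap: 0.3
```

arm_command(
  steps=[
    [0.85,[0,-2,-2],0],
    [0.85,[-3,-2,0],0],
    [0.85,[-4,0,0],0],
    [0.85,[-4,0,0],0],
    [0.85,[-4,0,0],0.04],
  ],
)

```text
clock: 19.8
eef_pos: [486.7, 216.2, 268.9]
eef_rot: [3.141, 0.0, 2.018]
wrist_force: [0.2, 0.2, 0.3]
finger_gap: 30.2
```

```bash
python3 - <<'E'
from h import *
im,d,W=cloud("top"); save(im,"t13",(160,120,490,350),2.4); z=W[...,2]
hsv=cv2.cvtColor(im,cv2.COLOR_RGB2HSV)
v,u=np.mgrid[:400,:640]
m=(u>160)&(u<220)&(v>190)&(v<260)&(z>193)&(z<206)
p=W[m];print(m.sum(),np.nanmedian(p,0))
m=((z>112)&(z<132)&(hsv[...,1]<60)&(hsv[...,2]>90)&(u>300)).astype(np.uint8)
n,l,s,c=cv2.connectedComponentsWithStats(m)
for i in range(1,n):
    if s[i,4]>40:
        p=W[l==i]; print("cap",c[i].round(),s[i,4],np.nanmedian(p,0).round(1))
rows((426.3,34.6,190,1.6),(426.3,34.6,61,1.6))
E
```

```text
192 [447.35799168 379.11244216 200.27502499]
cap [389. 169.] 116 [656.5 -91.3 124.9]
cap [345. 212.] 122 [541.1  12.4 124.8]
cap [393. 213.] 123 [ 547.4 -104.7  124.4]
cap [333. 258.] 128 [426.   35.  125.1]
cap [440. 331.] 153 [ 274.3 -224.1  124.4]
from [489.5 210.9 268.6] 2.009 t 19.9 F [ 1.5 -3.6 -0.9] gap 34.6
-> [426.3  34.6 190. ] 1.6 n 6
   [-2.21, -2.2, 1.31, 0.068]
   [-2.36, -2.05, 1.31, 0.068]
   [-2.49, -1.88, 1.31, 0.068]
   [-2.61, -1.71, 1.31, 0.068]
   [-2.72, -1.52, 1.31, 0.068]
   [-2.82, -1.33, 1.31, 0.068]
-> [426.3  34.6  61. ] 1.6 n 4
   [0.0, 0.0, 3.22, -0.0]
   [0.0, 0.0, 3.22, -0.0]
   [0.0, 0.0, 3.22, -0.0]
   [0.0, 0.0, 3.22, -0.0]
```

View pics/t13.png

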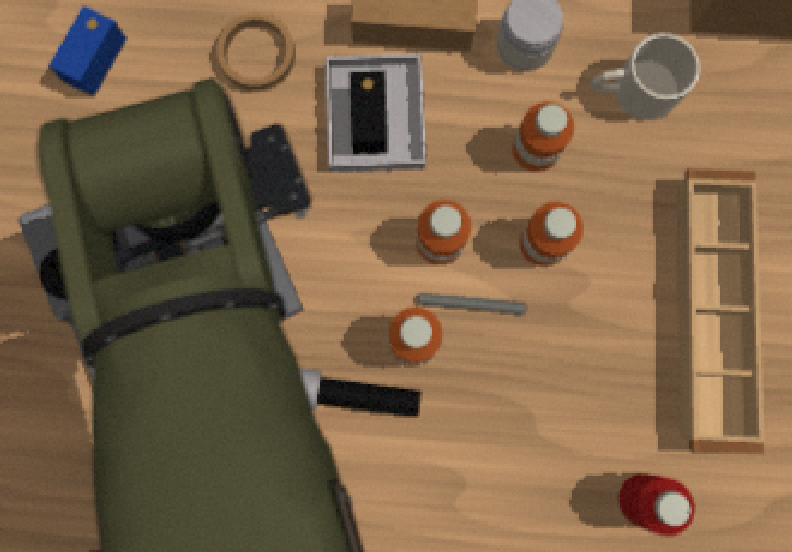

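arm_command(
  steps=[
    [0.85,[-2.2,-2.2,1.3],0.068],
    [0.85,[-2.4,-2.0,1.3],0.068],
    [0.85,[-2.5,-1.9,1.3],0.068],
    [0.85,[-2.6,-1.7,1.3],0.068],
    [0.85,[-2.7,-1.5,1.3],0.068],
  ],
)

```text
clock: 20.27
eef_pos: [434.7, 69.3, 203.0]
eef_rot: [-3.141, 0.0, 1.674]
wrist_force: [0.9, -0.1, -0.8]
finger_gap: 67.9
```

arm_command(
  steps=[
    [0.85,[-2.8,-1.3,1.3],0.068],
    [0.85,[0,0,0],0],
    [0.85,[0,0,0],0],
  ],
)

```text
clock: 20.52
eef_pos: [425.2, 40.5, 190.6]
eef_rot: [-3.141, -0.0, 1.607]
wrist_force: [0.3, -0.2, 0.4]
finger_gap: 79.8
```

```bash
python3 - <<'E'
from h import *
rows((426.3,34.8,100,1.6),(426.3,34.8,61,1.6))
im,d,W=cloud("top"); z=W[...,2]
m=np.zeros(z.shape,bool); m[195:305,452:472]=1; m&=(z>37)&(z<47)
n,l,s,c=cv2.connectedComponentsWithStats(m.astype(np.uint8))
for i in range(1,n):
    if s[i,4]>8: print(s[i],np.nanmean(W[l==i],0).round(1), np.nanpercentile(W[l==i][:,0],[2,98]).round(1))
im,d,W=cloud("wrist"); save(im,"w13")
E
```

```text
from [425.2  40.5 190.6] 1.607 t 20.5 F [ 0.3 -0.2  0.4] gap 79.8
-> [426.3  34.8 100. ] 1.6 n 3
   [-0.19, 0.03, 3.02, 0.002]
   [-0.19, 0.03, 3.02, 0.002]
   [-0.19, 0.03, 3.02, 0.002]
-> [426.3  34.8  61. ] 1.6 n 2
   [0.0, 0.0, 1.95, -0.0]
   [0.0, 0.0, 1.95, -0.0]
[452 197  11   1  11] [ 617.9 -285.9   43.3] [617.2 618.6]
[452 221  20   3  44] [ 551.2 -296.8   41.7] [548.  554.2]
[452 247  20   3  41] [ 482.4 -297.8   42.6] [479.7 484.8]
[452 274  20   3  43] [ 413.6 -299.8   42.5] [411.2 416.3]
```

View pics/w13.png

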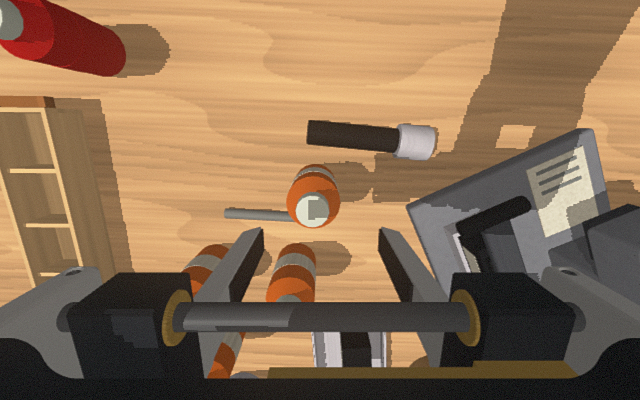

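arm_command(
  steps=[
    [0.85,[-0.2,0,3.0],0],
    [0.85,[-0.2,0,3.0],0],
    [0.85,[-0.2,0,3.0],0],
    [0.85,[0,0,2.0],0],
    [0.85,[0,0,2.0],0],
  ],
)

```text
clock: 21.03
eef_pos: [426.2, 36.4, 60.0]
eef_rot: [-3.142, -0.0, 1.611]
wrist_force: [0.9, -0.2, -0.6]
finger_gap: 79.7
```

arm_command(
  steps=[
    [0.4,[0,0,0],0],
    [0.4,[0,0,0],0],
    [0.4,[0,0,0],0],
    [0.4,[0,0,0],0],
    [0.4,[0,0,0],0],
  ],
  force=25,
)

```text
clock: 21.45
eef_pos: [426.8, 35.6, 62.4]
eef_rot: [3.139, 0.0, 1.609]
wrist_force: [0.6, 0.3, 5.4]
finger_gap: 55.7
```

arm_command(
  steps=[
    [0.4,[0,0,0],0],
    [0.4,[0,0,-1],0],
    [0.4,[0,0,-2],0],
    [0.4,[0,0,-3],0],
    [0.4,[0,0,-3.5],0],
  ],
)

```text
clock: 21.87
eef_pos: [424.9, 35.5, 157.1]
eef_rot: [-3.139, -0.0, 1.609]
wrist_force: [0.6, -0.4, -1.8]
finger_gap: 55.9
```

```bash
python3 - <<'E'
from h import *
im,d,W=cloud("wrist"); save(im,"w14")
rows((426,35,190,1.6),(379.2,-299.9,200,1.597),(379.2,-299.9,70,1.597))
E
```

```text
from [427.8  35.5 164.2] 1.609 t 21.9 F [ 2.5 -0.1  5.8] gap 55.6
-> [426.  35. 190.] 1.6 n 1
   [-0.04, -0.19, -2.58, 0.009]
-> [ 379.2 -299.9  200. ] 1.597 n 9
   [-3.7, -0.63, -0.11, 0.0]
   [-3.7, -0.63, -0.11, 0.0]
   [-3.7, -0.63, -0.11, 0.0]
   [-3.7, -0.62, -0.11, 0.0]
   [-3.71, -0.62, -0.11, 0.0]
   [-3.71, -0.62, -0.11, 0.0]
   [-3.71, -0.62, -0.11, 0.0]
   [-3.71, -0.62, -0.11, 0.0]
   [-3.71, -0.62, -0.11, 0.0]
-> [ 379.2 -299.9   70. ] 1.597 n 4
   [0.0, 0.0, 3.25, -0.0]
   [0.0, 0.0, 3.25, -0.0]
   [0.0, 0.0, 3.25, -0.0]
   [0.0, 0.0, 3.25, -0.0]
```

View pics/w14.png

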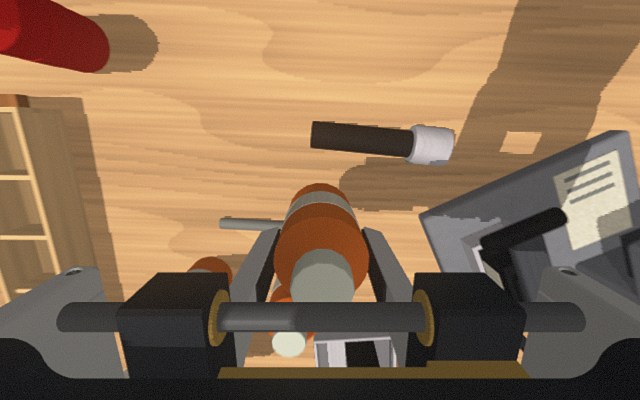

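arm_command(
  steps=[
    [0.4,[0,-0.2,-2.5],0.009],
    [0.4,[-3.7,-0.6,-1.0],0],
    [0.4,[-3.7,-0.6,0],0],
    [0.4,[-3.7,-0.6,0],0],
    [0.4,[-3.7,-0.6,0],0],
  ],
)

```text
clock: 22.33
eef_pos: [403.7, -114.7, 192.1]
eef_rot: [3.14, 0.0, 1.601]
wrist_force: [1.4, 0.0, -1.6]
finger_gap: 55.8
```

arm_command(
  steps=[
    [0.4,[-3.7,-0.6,0],0],
    [0.4,[-3.7,-0.6,0],0],
    [0.4,[-3.7,-0.6,0],0],
    [0.4,[-3.7,-0.6,0],0],
    [0.4,[-3.7,-0.6,0],0],
  ],
)

```text
clock: 22.75
eef_pos: [378.9, -300.8, 191.9]
eef_rot: [3.141, 0.0, 1.6]
wrist_force: [0.6, -0.2, -1.9]
finger_gap: 55.7
```

arm_command(
  steps=[
    [0.4,[0,0,0],0],
    [0.4,[0,0,0],0],
  ],
)

```text
clock: 22.92
eef_pos: [379.0, -300.2, 191.3]
eef_rot: [-3.141, -0.0, 1.597]
wrist_force: [-0.5, -1.3, -1.6]
finger_gap: 55.4
```

```bash
python3 - <<'E'
from h import *
im,d,W=cloud("wrist"); save(im,"w15")
rows((379.2,-299.9,120,1.597),(379.2,-299.9,70,1.597))
E
```

```text
from [ 379.4 -299.   191.3] 1.599 t 23.0 F [-0.   0.2 -1.6] gap 55.8
-> [ 379.2 -299.9  120. ] 1.597 n 2
   [-0.04, -0.01, 3.57, 0.001]
   [-0.04, -0.01, 3.57, 0.001]
-> [ 379.2 -299.9   70. ] 1.597 n 2
   [0.0, 0.0, 2.5, -0.0]
   [0.0, 0.0, 2.5, -0.0]
```

View pics/w15.png

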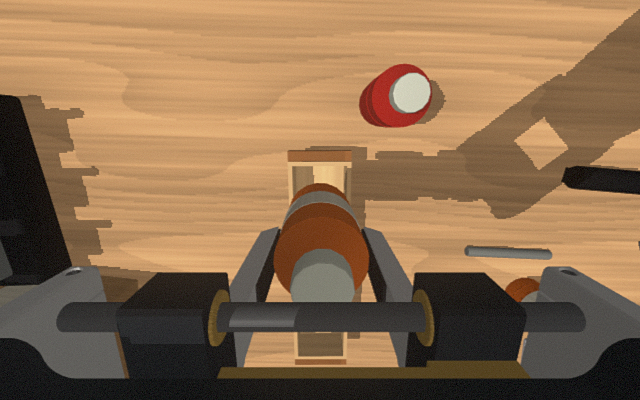

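arm_command(
  steps=[
    [0.4,[0,0,3.3],0],
    [0.4,[0,0,3.0],0],
    [0.4,[0,0,2.0],0],
    [0.4,[0,0,1.5],0],
    [0.4,[0,0,1.0],0],
  ],
)

```text
clock: 23.38
eef_pos: [379.7, -297.4, 82.0]
eef_rot: [-3.14, -0.001, 1.602]
wrist_force: [0.1, -0.1, -2.3]
finger_gap: 55.9
```

arm_command(
  steps=[
    [0.4,[0,0,1.0],0],
    [0.4,[0,0,0.4],0],
    [0.4,[0,0,0],0],
    [0.4,[0,0,0],0],
  ],
)

```text
clock: 23.72
eef_pos: [380.1, -299.1, 69.8]
eef_rot: [3.141, 0.001, 1.6]
wrist_force: [0.2, 0.3, -1.7]
finger_gap: 55.6
```

arm_command(
  steps=[
    [0.4,[0,0,0.2],0],
    [0.4,[0,0,0],0],
    [0.75,[0,0,0],0],
    [0.75,[0,0,0],0],
    [0.75,[0,0,0],0],
  ],
)

```text
clock: 24.13
eef_pos: [379.9, -299.2, 67.5]
eef_rot: [3.141, 0.0, 1.6]
wrist_force: [-0.2, 0.2, -0.0]
finger_gap: 69.7
```

arm_command(
  steps=[
    [0.75,[0,0,0],0],
    [0.75,[0,0,-2],0],
    [0.75,[0,0,-4],0],
    [0.75,[0,0,-4],0],
    [0.75,[0,0,-1.5],0],
  ],
)

```text
clock: 24.55
eef_pos: [380.8, -300.0, 187.3]
eef_rot: [3.137, 0.004, 1.6]
wrist_force: [0.1, -1.0, 0.3]
finger_gap: 70.7
```

```bash
python3 - <<'E'
from h import *
im,d,W=cloud("top"); save(im,"t16",(160,120,490,350),2.4); z=W[...,2]
hsv=cv2.cvtColor(im,cv2.COLOR_RGB2HSV)
v,u=np.mgrid[:400,:640]
m=((z>112)&(z<136)&(hsv[...,1]<60)&(hsv[...,2]>90)&(u>300)).astype(np.uint8)
n,l,s,c=cv2.connectedComponentsWithStats(m)
for i in range(1,n):
    if s[i,4]>40:
        p=W[l==i]; print("cap",c[i].round(),s[i,4],np.nanmedian(p,0).round(1))
m=(u>210)&(u<275)&(v>190)&(v<265)&(z>80)&(z<120)
print("clamp region z pct",np.nanpercentile(z[m],[2,10,50,90,98]))
m=(u>160)&(u<220)&(v>190)&(v<260)&(z>193)&(z<206)
p=W[m];print("plunger",m.sum(),np.nanmedian(p,0))
rows((541.1,12,200,1.6),(541.1,12,61,1.6))
E
```

```text
cap [389. 169.] 117 [655.9 -91.6 125.1]
cap [345. 212.] 122 [540.7  12.2 124.7]
cap [393. 213.] 123 [ 547.  -104.5  124.7]
cap [440. 331.] 148 [ 274.3 -224.7  124.5]
clamp region z pct [ 86.86369721  90.96122373 109.2809671  112.83495061 115.11448396]
plunger 412 [451.6211494  367.53446459 199.93898408]
from [ 381.1 -300.3  188.1] 1.6 t 24.6 F [-0.2 -0.4  2.8] gap 70.3
-> [541.1  12.  200. ] 1.6 n 10
   [3.08, 1.69, -0.12, 0.0]
   [3.08, 1.69, -0.12, 0.0]
   [3.08, 1.69, -0.12, 0.0]
   [3.08, 1.69, -0.12, 0.0]
   [3.08, 1.69, -0.12, 0.0]
   [3.08, 1.69, -0.12, 0.0]
   [3.08, 1.69, -0.12, 0.0]
   [3.08, 1.69, -0.12, 0.0]
   [3.08, 1.69, -0.12, 0.0]
   [3.08, 1.69, -0.12, 0.0]
-> [541.1  12.   61. ] 1.6 n 4
   [0.0, 0.0, 3.48, -0.0]
   [0.0, 0.0, 3.48, -0.0]
   [0.0, 0.0, 3.48, -0.0]
   [0.0, 0.0, 3.48, -0.0]
```

View pics/t16.png

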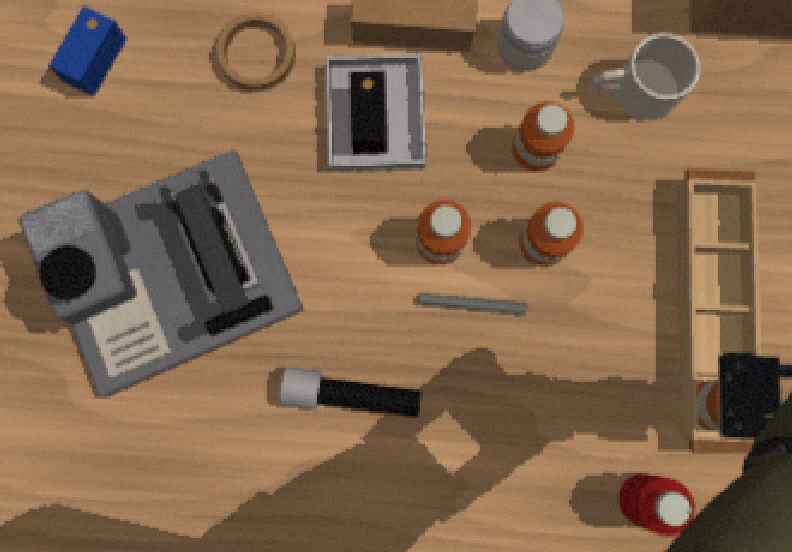

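```bash
python3 - <<'E'
from h import *
rows((547.3,-104.8,195,1.6))
rows((448,-298.1,195,1.6),start=(547.3,-104.8,195,1.6))
E
```

```text
from [ 381.1 -300.3  188.1] 1.6 t 24.6 F [-0.2 -0.4  2.8] gap 70.3
-> [ 547.3 -104.8  195. ] 1.6 n 7
   [2.72, 2.45, -0.1, 0.0]
   [2.72, 2.45, -0.1, 0.0]
   [2.72, 2.45, -0.1, 0.0]
   [2.72, 2.45, -0.1, 0.0]
   [2.72, 2.45, -0.1, 0.0]
   [2.72, 2.45, -0.1, 0.0]
   [2.72, 2.45, -0.1, 0.0]
from [ 547.3 -104.8  195. ] 1.6 t 24.6 F [-0.2 -0.4  2.8] gap 70.3
-> [ 448.  -298.1  195. ] 1.6 n 6
   [-3.17, -1.75, -0.0, -0.0]
   [-3.17, -1.75, -0.0, -0.0]
   [-3.17, -1.75, -0.0, -0.0]
   [-3.17, -1.75, -0.0, -0.0]
   [-3.17, -1.75, -0.0, -0.0]
   [-3.17, -1.75, -0.0, -0.0]
```

arm_command(
  steps=[
    [0.85,[2.7,2.4,0],0],
    [0.85,[2.7,2.4,0],0],
    [0.85,[2.7,2.5,0],0],
    [0.85,[2.7,2.5,0],0],
    [0.85,[2.7,2.5,0],0],
  ],
)

```text
clock: 25.02
eef_pos: [499.5, -159.0, 181.8]
eef_rot: [-3.141, -0.0, 1.6]
wrist_force: [0.0, -0.2, 0.5]
finger_gap: 80.1
```

arm_command(
  steps=[
    [0.85,[2.7,2.4,0],0],
    [0.85,[2.8,2.5,0],0],
    [0.85,[0,0,0],0],
    [0.85,[0,0,0],0],
  ],
)

```text
clock: 25.35
eef_pos: [546.5, -102.8, 181.2]
eef_rot: [-3.14, -0.0, 1.603]
wrist_force: [-0.3, -0.1, 0.6]
finger_gap: 79.4
```

```bash
cat > bot.py <<'E'
from h import *
import sys
def wcaps():
    im,d,W=cloud("wrist"); z=W[...,2]; hsv=cv2.cvtColor(im,cv2.COLOR_RGB2HSV)
    m=((z>116)&(z<134)&(hsv[...,1]<70)&(hsv[...,2]>80)).astype(np.uint8)
    n,l,s,c=cv2.connectedComponentsWithStats(m)
    for i in range(1,n):
        if s[i,4]>150: print("wcap",c[i].round(),s[i,4],np.nanmedian(W[l==i],0).round(1))
    return im
E
python3 - <<'E'
from bot import *
im=wcaps(); save(im,"w17")
rows((547.3,-104.8,61,1.6))
E
```

```text
wcap [66.  7.] 649 [ 392.6 -294.5  127.6]
wcap [445. 211.] 1035 [541.2   7.6 125.5]
wcap [316. 214.] 948 [ 547.5 -107.4  125.4]
from [ 545.9 -103.9  181.5] 1.601 t 25.4 F [ 0.9 -0.6  0.4] gap 80.2
-> [ 547.3 -104.8   61. ] 1.6 n 4
   [-0.02, 0.03, 3.01, 0.0]
   [-0.02, 0.03, 3.01, 0.0]
   [-0.02, 0.03, 3.01, 0.0]
   [-0.02, 0.03, 3.01, 0.0]
```

View pics/w17.png

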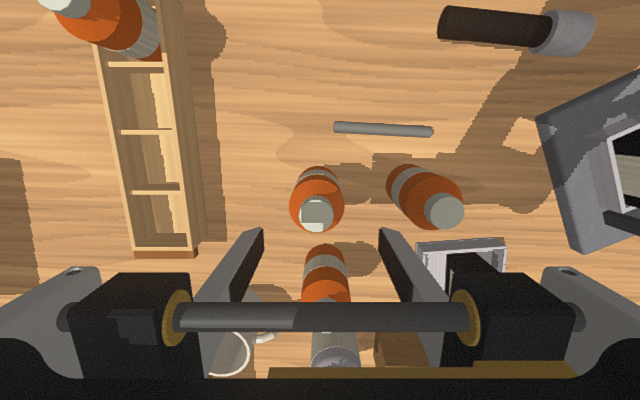

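arm_command(
  steps=[
    [0.85,[-0.1,0.1,3.0],0],
    [0.85,[-0.1,0,3.0],0],
    [0.85,[0,0,3.0],0],
    [0.85,[0,0,2.0],0],
    [0.85,[0,0,1.0],0],
  ],
)

```text
clock: 25.82
eef_pos: [545.3, -107.0, 59.4]
eef_rot: [-3.138, -0.001, 1.598]
wrist_force: [-0.1, -0.5, -0.3]
finger_gap: 79.7
```

arm_command(
  steps=[
    [0.4,[0,0,0],0],
    [0.4,[0,0,0],0],
    [0.4,[0,0,0],0],
    [0.4,[0,0,0],0],
    [0.4,[0,0,0],0],
  ],
)

```text
clock: 26.23
eef_pos: [547.9, -106.5, 63.6]
eef_rot: [3.139, 0.001, 1.6]
wrist_force: [-0.9, -1.6, 5.8]
finger_gap: 55.8
```

arm_command(
  steps=[
    [0.4,[0,0,0],0],
    [0.4,[0,0,-1],0],
    [0.4,[0,0,-3],0],
    [0.4,[0,0,-4],0],
    [0.4,[0,0,-4],0],
  ],
)

```text
clock: 26.65
eef_pos: [546.4, -105.8, 183.8]
eef_rot: [-3.14, -0.001, 1.6]
wrist_force: [-0.0, -0.3, -2.6]
finger_gap: 55.6
```

arm_command(
  steps=[
    [0.4,[0,0,-1.5],0],
    [0.4,[-3.2,-1.7,0],0],
    [0.4,[-3.2,-1.7,0],0],
    [0.4,[-3.2,-1.7,0],0],
    [0.4,[-3.2,-1.8,0],0],
  ],
)

```text
clock: 27.07
eef_pos: [480.9, -237.0, 197.9]
eef_rot: [3.141, 0.0, 1.601]
wrist_force: [1.1, -0.9, -3.1]
finger_gap: 55.8
```

arm_command(
  steps=[
    [0.4,[-3.2,-1.8,0],0],
    [0.4,[-3.1,-1.8,0],0],
    [0.4,[0,0,0],0],
    [0.4,[0,0,0],0],
  ],
)

```text
clock: 27.4
eef_pos: [446.9, -301.1, 197.6]
eef_rot: [-3.142, -0.0, 1.597]
wrist_force: [-0.0, 0.2, -3.3]
finger_gap: 56.0
```

```bash
python3 - <<'E'
from bot import *
im=wcaps(); save(im,"w18")
rows((448,-298.1,67.5,1.6))
E
```

```text
wcap [417.  12.] 959 [ 281.6 -229.4  125.3]
wcap [323. 136.] 1014 [ 380.4 -300.7  130.5]
from [ 447.5 -300.1  197.6] 1.599 t 27.4 F [-0.  -0.1 -2.7] gap 55.6
-> [ 448.  -298.1   67.5] 1.6 n 4
   [0.05, 0.01, 3.25, -0.0]
   [0.05, 0.01, 3.25, -0.0]
   [0.05, 0.01, 3.25, -0.0]
   [0.05, 0.01, 3.25, -0.0]
```

View pics/w18.png

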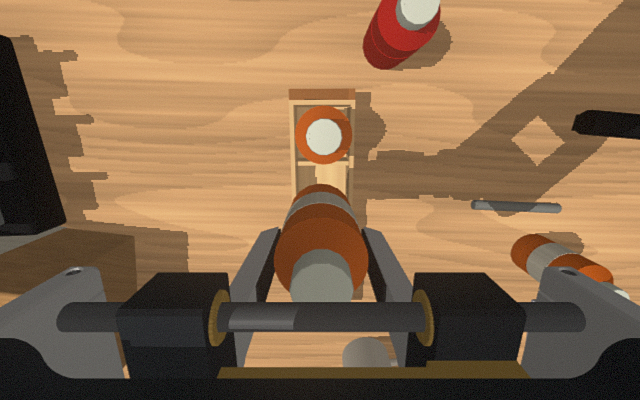

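arm_command(
  steps=[
    [0.4,[0.1,0,3.3],0],
    [0.4,[0,0,3.3],0],
    [0.4,[0,0,2.2],0],
    [0.4,[0,0,1.5],0],
    [0.4,[0,0,1.2],0],
  ],
)

```text
clock: 27.87
eef_pos: [448.1, -297.4, 80.8]
eef_rot: [-3.14, -0.001, 1.602]
wrist_force: [-0.4, -0.2, -1.9]
finger_gap: 55.8
```

arm_command(
  steps=[
    [0.4,[0,0,0.8],0],
    [0.4,[0,0,0.4],0],
    [0.4,[0,0,0],0],
    [0.4,[0,0,0],0],
  ],
)

```text
clock: 28.2
eef_pos: [448.2, -298.9, 70.8]
eef_rot: [3.141, 0.0, 1.601]
wrist_force: [-0.6, 0.1, -3.2]
finger_gap: 55.7
```

arm_command(
  steps=[
    [0.4,[0,0,0.2],0],
    [0.4,[0,0,0],0],
    [0.75,[0,0,0],0],
    [0.75,[0,0,0],0],
    [0.75,[0,0,0],0],
  ],
)

```text
clock: 28.62
eef_pos: [447.9, -299.3, 68.6]
eef_rot: [3.141, 0.0, 1.6]
wrist_force: [-0.7, -0.1, -1.2]
finger_gap: 69.7
```

arm_command(
  steps=[
    [0.75,[0,0,0],0],
    [0.75,[0,0,-2],0],
    [0.75,[0,0,-4],0],
    [0.75,[0,0,-4],0],
    [0.75,[0,0,-2],0],
  ],
)

```text
clock: 29.03
eef_pos: [448.6, -299.7, 192.9]
eef_rot: [3.138, 0.003, 1.6]
wrist_force: [-0.1, -0.5, 0.1]
finger_gap: 70.6
```

```bash
python3 - <<'E'
from bot import *
im=wcaps(); save(im,"w19")
im,d,W=cloud("top"); save(im,"t19",(160,120,490,350),2.4); z=W[...,2]
hsv=cv2.cvtColor(im,cv2.COLOR_RGB2HSV); v,u=np.mgrid[:400,:640]
m=((z>112)&(z<136)&(hsv[...,1]<60)&(hsv[...,2]>90)&(u>300)).astype(np.uint8)
n,l,s,c=cv2.connectedComponentsWithStats(m)
for i in range(1,n):
    if s[i,4]>40:
        p=W[l==i]; print("cap",c[i].round(),s[i,4],np.nanmedian(p,0).round(1))
rows((541.0,12,195,1.6))
rows((516.9,-296.3,195,1.6),start=(541,12,195,1.6))
E
```

```text
wcap [418.   9.] 765 [ 283.7 -229.5  125.3]
wcap [322. 134.] 1067 [ 380.3 -300.7  130.5]
wcap [321. 210.] 943 [ 447.6 -300.   130.4]
wcap [602. 280.] 183 [514.9 -14.1 125.3]
cap [470. 101.] 48 [ 854.4 -290.4  125.9]
cap [389. 169.] 116 [656.8 -92.2 124.5]
cap [355. 218.] 124 [526.6 -12.6 124.9]
from [ 448.9 -300.   192.3] 1.6 t 29.1 F [-0.5  0.3 -1.1] gap 70.6
-> [541.  12. 195.] 1.6 n 9
   [3.44, 1.12, -0.03, 0.0]
   [3.44, 1.12, -0.03, 0.0]
   [3.44, 1.12, -0.03, 0.0]
   [3.44, 1.12, -0.03, 0.0]
   [3.44, 1.12, -0.03, 0.0]
   [3.44, 1.12, -0.03, 0.0]
   [3.44, 1.12, -0.03, 0.0]
   [3.44, 1.12, -0.03, 0.0]
   [3.44, 1.12, -0.03, 0.0]
from [541.  12. 195.] 1.6 t 29.1 F [-0.5  0.3 -1.1] gap 70.6
-> [ 516.9 -296.3  195. ] 1.6 n 9
   [-3.42, -0.37, -0.0, -0.0]
   [-3.42, -0.37, -0.0, -0.0]
   [-3.42, -0.37, -0.0, -0.0]
   [-3.42, -0.37, -0.0, -0.0]
   [-3.42, -0.37, -0.0, -0.0]
   [-3.42, -0.37, -0.0, -0.0]
   [-3.42, -0.37, -0.0, -0.0]
   [-3.42, -0.37, -0.0, -0.0]
   [-3.42, -0.37, -0.0, -0.0]
```

View pics/t19.png

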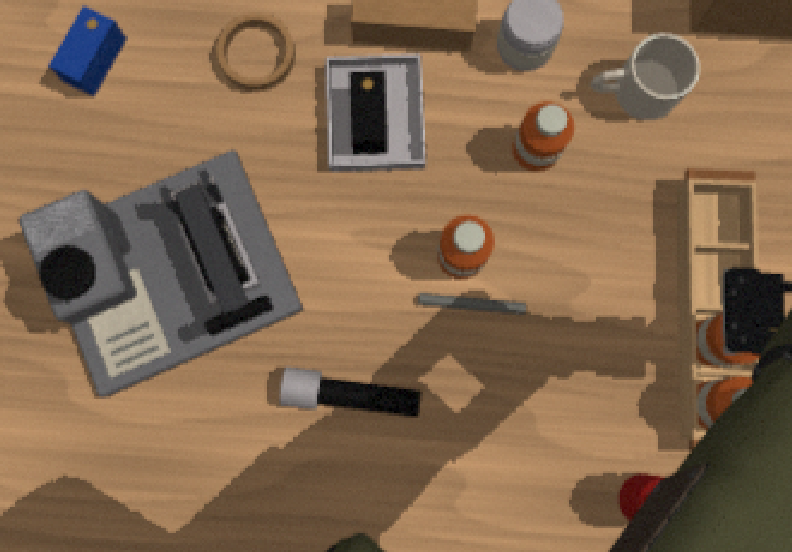

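The third bottle has been knocked from (541, 12) to (526.6, -12.6), so I'm going to its new spot.

```bash
python3 - <<'E'
from bot import *
rows((526.6,-13,193,1.6))
rows((516.9,-296.3,195,1.6),start=(526.6,-13,195,1.6))
E
```

```text
from [ 448.9 -300.   192.3] 1.6 t 29.1 F [-0.5  0.3 -1.1] gap 70.6
-> [526.6 -13.  193. ] 1.6 n 8
   [3.56, 1.08, -0.01, 0.0]
   [3.56, 1.08, -0.01, 0.0]
   [3.56, 1.08, -0.01, 0.0]
   [3.56, 1.08, -0.01, 0.0]
   [3.56, 1.08, -0.01, 0.0]
   [3.56, 1.08, -0.01, 0.0]
   [3.56, 1.08, -0.01, 0.0]
   [3.56, 1.08, -0.01, 0.0]
from [526.6 -13.  195. ] 1.6 t 29.1 F [-0.5  0.3 -1.1] gap 70.6
-> [ 516.9 -296.3  195. ] 1.6 n 8
   [-3.54, -0.22, -0.0, -0.0]
   [-3.54, -0.22, -0.0, -0.0]
   [-3.54, -0.22, -0.0, -0.0]
   [-3.54, -0.22, -0.0, -0.0]
   [-3.54, -0.22, -0.0, -0.0]
   [-3.54, -0.22, -0.0, -0.0]
   [-3.54, -0.22, -0.0, -0.0]
   [-3.54, -0.22, -0.0, -0.0]
```

arm_command(
  steps=[
    [0.85,[3.6,1.1,0],0],
    [0.85,[3.6,1.1,0],0],
    [0.85,[3.6,1.1,0],0],
    [0.85,[3.6,1.1,0],0],
    [0.85,[3.5,1.1,0],0],
  ],
)

```text
clock: 29.55
eef_pos: [497.3, -116.7, 187.2]
eef_rot: [-3.14, -0.0, 1.6]
wrist_force: [0.1, 0.2, -0.4]
finger_gap: 79.9
```

arm_command(
  steps=[
    [0.85,[3.5,1.1,0],0],
    [0.85,[3.5,1.0,0],0],
    [0.85,[3.6,1.0,0],0],
    [0.85,[0,0,0],0],
    [0.85,[0,0,0],0],
  ],
)

```text
clock: 29.97
eef_pos: [525.2, -10.2, 187.1]
eef_rot: [-3.14, -0.0, 1.603]
wrist_force: [0.6, -0.2, 0.3]
finger_gap: 80.0
```

```bash
python3 - <<'E'
from bot import *
im=wcaps(); save(im,"w20")
rows((526.6,-13,62,1.6))
E
```

```text
wcap [  3. 119.] 158 [ 453.1 -285.2  118.7]
wcap [316. 213.] 907 [526.6 -14.9 125.4]
wcap [237. 337.] 267 [665.  -93.4 125.4]
from [525.1 -11.4 187.3] 1.601 t 30.0 F [ 0.1 -0.5 -0.2] gap 80.0
-> [526.6 -13.   62. ] 1.6 n 4
   [-0.04, 0.04, 3.13, 0.0]
   [-0.04, 0.04, 3.13, 0.0]
   [-0.04, 0.04, 3.13, 0.0]
   [-0.04, 0.04, 3.13, 0.0]
```

View pics/w20.png

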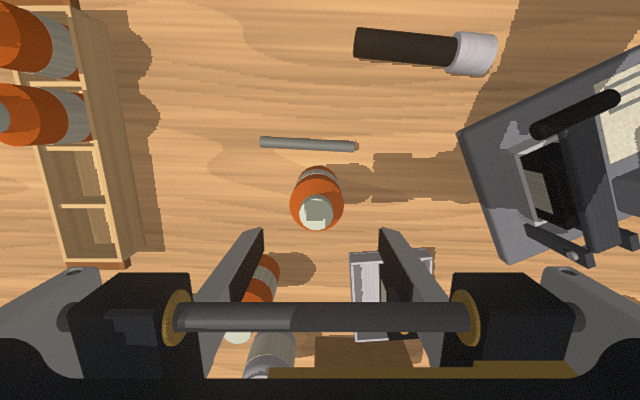

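arm_command(
  steps=[
    [0.85,[-0.1,0.1,3.0],0],
    [0.85,[-0.1,0,3.0],0],
    [0.85,[0,0,3.0],0],
    [0.85,[0,0,2.2],0],
    [0.85,[0,0,1.3],0],
  ],
)

```text
clock: 30.43
eef_pos: [524.8, -15.1, 60.1]
eef_rot: [-3.138, -0.0, 1.598]
wrist_force: [-0.2, 0.3, -0.1]
finger_gap: 79.9
```

arm_command(
  steps=[
    [0.4,[0,0,0],0],
    [0.4,[0,0,0],0],
    [0.4,[0,0,0],0],
    [0.4,[0,0,0],0],
    [0.4,[0,0,0],0],
  ],
)

```text
clock: 30.85
eef_pos: [527.0, -14.1, 64.3]
eef_rot: [3.14, 0.001, 1.6]
wrist_force: [0.3, -1.4, 4.6]
finger_gap: 56.5
```

arm_command(
  steps=[
    [0.4,[0,0,0],0],
    [0.4,[0,0,-1],0],
    [0.4,[0,0,-3],0],
    [0.4,[0,0,-4],0],
    [0.4,[0,0,-4],0],
  ],
)

```text
clock: 31.27
eef_pos: [525.6, -13.5, 184.7]
eef_rot: [-3.14, -0.0, 1.6]
wrist_force: [1.1, 0.2, -2.2]
finger_gap: 55.6
```

arm_command(
  steps=[
    [0.4,[0,0,-1.5],0],
    [0.4,[-3.5,-0.2,0],0],
    [0.4,[-3.5,-0.2,0],0],
    [0.4,[-3.5,-0.2,0],0],
    [0.4,[-3.5,-0.2,0],0],
  ],
)

```text
clock: 31.68
eef_pos: [522.1, -155.0, 198.9]
eef_rot: [3.141, -0.0, 1.601]
wrist_force: [0.6, 0.7, -2.4]
finger_gap: 55.5
```

arm_command(
  steps=[
    [0.4,[-3.5,-0.2,0],0],
    [0.4,[-3.5,-0.2,0],0],
    [0.4,[-3.5,-0.2,0],0],
    [0.4,[-3.6,-0.3,0],0],
    [0.4,[0,0,0],0],
  ],
)

```text
clock: 32.1
eef_pos: [516.4, -300.0, 198.2]
eef_rot: [-3.141, 0.001, 1.596]
wrist_force: [-0.6, 0.1, -3.1]
finger_gap: 55.6
```

```bash
python3 - <<'E'
from bot import *
im=wcaps(); save(im,"w21")
rows((516.9,-297.3,68.5,1.6))
E
```

```text
wcap [324.  50.] 1351 [ 381.6 -300.6  130.5]
wcap [323. 136.] 1008 [ 449.3 -299.8  130.5]
from [ 516.8 -297.4  198.1] 1.597 t 32.1 F [ 0.4  1.6 -1.7] gap 55.9
-> [ 516.9 -297.3   68.5] 1.6 n 4
   [0.0, 0.0, 3.24, -0.001]
   [0.0, 0.0, 3.24, -0.001]
   [0.0, 0.0, 3.24, -0.001]
   [0.0, 0.0, 3.24, -0.001]
```

View pics/w21.png

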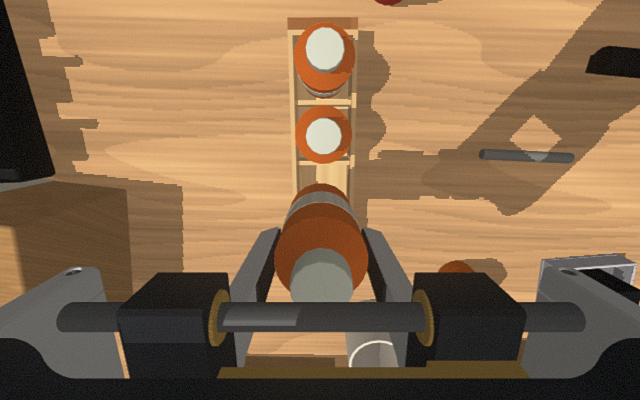

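arm_command(
  steps=[
    [0.4,[0,0,3.3],0],
    [0.4,[0,0,3.3],0],
    [0.4,[0,0,2.2],0],
    [0.4,[0,0,1.5],0],
    [0.4,[0,0,1.2],0],
  ],
)

```text
clock: 32.57
eef_pos: [517.4, -293.7, 82.0]
eef_rot: [-3.14, -0.001, 1.601]
wrist_force: [0.7, -0.3, -2.6]
finger_gap: 55.5
```

arm_command(
  steps=[
    [0.4,[0,0,0.8],0],
    [0.4,[0,0,0.5],0],
    [0.4,[0,0,0],0],
    [0.4,[0,0,0],0],
  ],
)

```text
clock: 32.9
eef_pos: [518.0, -295.0, 70.9]
eef_rot: [3.141, 0.0, 1.6]
wrist_force: [-0.2, -0.1, -2.3]
finger_gap: 55.5
```

arm_command(
  steps=[
    [0.4,[0,0,0.15],0],
    [0.4,[0,0,0],0],
    [0.75,[0,0,0],0],
    [0.75,[0,0,0],0],
    [0.75,[0,0,0],0],
  ],
)

```text
clock: 33.32
eef_pos: [517.8, -295.2, 69.1]
eef_rot: [3.141, 0.0, 1.6]
wrist_force: [0.4, 0.6, -0.6]
finger_gap: 69.8
```

arm_command(
  steps=[
    [0.75,[0,0,0],0],
    [0.75,[0,0,-2],0],
    [0.75,[0,0,-4],0],
    [0.75,[0,0,-4],0],
    [0.75,[0,0,-2],0],
  ],
)

```text
clock: 33.73
eef_pos: [518.5, -295.6, 193.7]
eef_rot: [3.137, 0.003, 1.6]
wrist_force: [-0.2, -0.2, 1.4]
finger_gap: 70.7
```

```bash
python3 - <<'E'
from bot import *
im=wcaps(); save(im,"w22")
im,d,W=cloud("top"); z=W[...,2]
hsv=cv2.cvtColor(im,cv2.COLOR_RGB2HSV); v,u=np.mgrid[:400,:640]
m=((z>112)&(z<136)&(hsv[...,1]<60)&(hsv[...,2]>90)&(u>300)).astype(np.uint8)
n,l,s,c=cv2.connectedComponentsWithStats(m)
for i in range(1,n):
    if s[i,4]>40:
        p=W[l==i]; print("cap",c[i].round(),s[i,4],np.nanmedian(p,0).round(1))
m=(u>405)&(u<455)&(v>130)&(v<175)&(z>70); print("mug",np.nanpercentile(W[m],[2,98],axis=0))
m=(u>365)&(u<396)&(v>115)&(v<150)&(z>80)&(z<97); print("tin",np.nanpercentile(W[m],[2,98],axis=0))
rows((656.5,-92,193,1.6))
rows((585.7,-295.5,195,1.6),start=(656.5,-92,195,1.6))
E
```

```text
wcap [320.  44.] 1453 [ 381.4 -300.8  130.3]
wcap [319. 133.] 1063 [ 449.4 -299.9  130.4]
wcap [321. 209.] 932 [ 517.3 -295.9  130.4]
cap [500. 103.] 42 [ 853.7 -370.7  124.4]
cap [389. 169.] 118 [657.  -91.2 124.8]
mug [[ 700.57759761 -254.10799898   70.76944809]
 [ 774.5851569  -162.06528555   88.3702051 ]]
tin [[ 753.14609275 -101.96185869   80.87395504]
 [ 810.30813974  -44.17675322   94.07493895]]
from [ 518.9 -295.8  193.1] 1.6 t 33.8 F [ 0.8  0.3 -0.8] gap 70.7
-> [656.5 -92.  193. ] 1.6 n 7
   [2.85, 2.05, 0.0, 0.0]
   [2.85, 2.05, 0.0, 0.0]
   [2.85, 2.05, 0.0, 0.0]
   [2.85, 2.05, 0.0, 0.0]
   [2.85, 2.05, 0.0, 0.0]
   [2.85, 2.05, 0.0, 0.0]
   [2.85, 2.05, 0.0, 0.0]
from [656.5 -92.  195. ] 1.6 t 33.8 F [ 0.8  0.3 -0.8] gap 70.7
-> [ 585.7 -295.5  195. ] 1.6 n 6
   [-3.36, -1.28, -0.0, -0.0]
   [-3.36, -1.28, -0.0, -0.0]
   [-3.36, -1.28, -0.0, -0.0]
   [-3.36, -1.28, -0.0, -0.0]
   [-3.36, -1.28, -0.0, -0.0]
   [-3.36, -1.28, -0.0, -0.0]
```

View pics/w22.png

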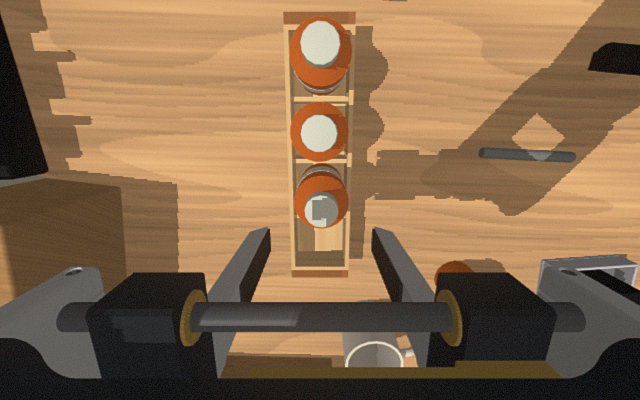

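arm_command(
  steps=[
    [0.85,[2.8,2.0,0],0],
    [0.85,[2.8,2.0,0],0],
    [0.85,[2.9,2.1,0],0],
    [0.85,[2.9,2.1,0],0],
    [0.85,[2.9,2.1,0],0],
  ],
)

```text
clock: 34.25
eef_pos: [616.8, -147.5, 187.4]
eef_rot: [-3.14, -0.0, 1.6]
wrist_force: [0.2, -1.1, -1.1]
finger_gap: 80.0
```

arm_command(
  steps=[
    [0.85,[2.8,2.0,0],0],
    [0.85,[2.9,2.0,0],0],
    [0.85,[0,0,0],0],
    [0.85,[0,0,0],0],
  ],
)

```text
clock: 34.58
eef_pos: [654.9, -89.4, 186.9]
eef_rot: [-3.14, -0.0, 1.603]
wrist_force: [-0.6, -0.8, -0.3]
finger_gap: 79.8
```

```bash
python3 - <<'E'
from bot import *
im=wcaps(); save(im,"w23")
rows((656.8,-92,62,1.6))
E
```

```text
wcap [63. 37.] 2043 [ 520.3 -290.8  129.8]
wcap [315. 214.] 906 [657.2 -94.3 125.4]
from [654.5 -90.7 187.3] 1.601 t 34.6 F [ 0.1 -0.2 -1.9] gap 80.1
-> [656.8 -92.   62. ] 1.6 n 4
   [-0.04, 0.06, 3.13, 0.0]
   [-0.04, 0.06, 3.13, 0.0]
   [-0.04, 0.06, 3.13, 0.0]
   [-0.04, 0.06, 3.13, 0.0]
```

View pics/w23.png

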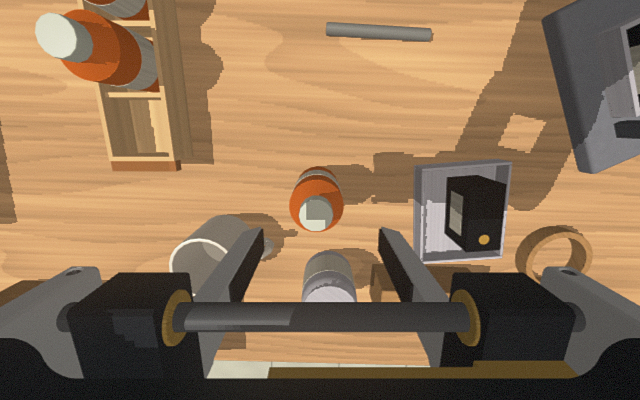

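arm_command(
  steps=[
    [0.85,[-0.1,0.1,3.0],0],
    [0.85,[-0.1,0.1,3.0],0],
    [0.85,[0,0,3.0],0],
    [0.85,[0,0,2.2],0],
    [0.85,[0,0,1.3],0],
  ],
)

```text
clock: 35.05
eef_pos: [655.0, -94.1, 60.4]
eef_rot: [-3.138, -0.001, 1.598]
wrist_force: [-0.5, 0.2, 0.5]
finger_gap: 79.6
```

arm_command(
  steps=[
    [0.4,[0,0,0],0],
    [0.4,[0,0,0],0],
    [0.4,[0,0,0],0],
    [0.4,[0,0,0],0],
    [0.4,[0,0,0],0],
  ],
)

```text
clock: 35.47
eef_pos: [657.6, -93.3, 65.5]
eef_rot: [3.139, 0.001, 1.6]
wrist_force: [0.2, -0.6, 4.9]
finger_gap: 55.6
```

arm_command(
  steps=[
    [0.4,[0,0,0],0],
    [0.4,[0,0,-1],0],
    [0.4,[0,0,-3],0],
    [0.4,[0,0,-4],0],
    [0.4,[0,0,-4],0],
  ],
)

```text
clock: 35.88
eef_pos: [656.1, -92.6, 185.0]
eef_rot: [-3.14, -0.001, 1.6]
wrist_force: [1.7, -0.3, -2.6]
finger_gap: 55.9
```

arm_command(
  steps=[
    [0.4,[0,0,-1.5],0],
    [0.4,[-3.4,-1.3,0],0],
    [0.4,[-3.4,-1.3,0],0],
    [0.4,[-3.4,-1.3,0],0],
    [0.4,[-3.3,-1.3,0],0],
  ],
)

```text
clock: 36.3
eef_pos: [607.9, -230.5, 199.3]
eef_rot: [-3.142, -0.0, 1.601]
wrist_force: [1.4, -0.7, -2.6]
finger_gap: 55.6
```

arm_command(
  steps=[
    [0.4,[-3.3,-1.2,0],0],
    [0.4,[-3.3,-1.2,0],0],
    [0.4,[0,0,0],0],
    [0.4,[0,0,0],0],
  ],
)

```text
clock: 36.63
eef_pos: [585.8, -297.5, 199.0]
eef_rot: [-3.141, -0.0, 1.597]
wrist_force: [1.0, 0.2, -3.0]
finger_gap: 55.4
```

```bash
python3 - <<'E'
from bot import *
im=wcaps(); save(im,"w24")
rows((585.7,-294.8,69,1.6))
E
```

```text
wcap [322.  49.] 1353 [ 450.5 -299.9  130.4]
wcap [325. 136.] 1001 [ 519.  -295.7  130.5]
from [ 586.4 -296.2  199. ] 1.599 t 36.7 F [ 0.5 -0.7 -3.1] gap 55.5
-> [ 585.7 -294.8   69. ] 1.6 n 4
   [0.04, -0.02, 3.25, -0.0]
   [0.04, -0.02, 3.25, -0.0]
   [0.04, -0.02, 3.25, -0.0]
   [0.04, -0.02, 3.25, -0.0]
```

View pics/w24.png

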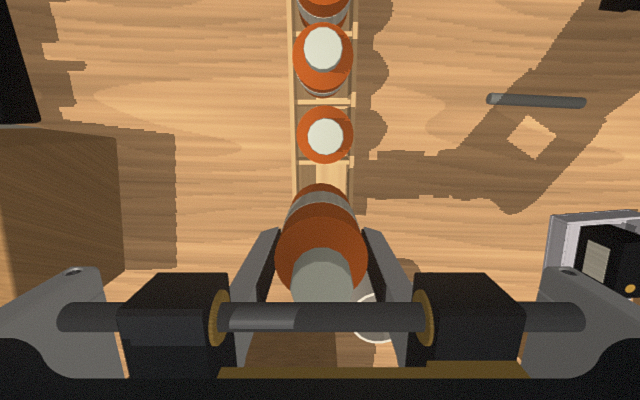

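arm_command(
  steps=[
    [0.4,[0,0,3.3],0],
    [0.4,[0,0,3.3],0],
    [0.4,[0,0,2.2],0],
    [0.4,[0,0,1.5],0],
    [0.4,[0,0,1.2],0],
  ],
)

```text
clock: 37.1
eef_pos: [586.8, -294.4, 82.2]
eef_rot: [-3.14, -0.001, 1.602]
wrist_force: [-0.2, 0.1, -2.2]
finger_gap: 55.8
```

arm_command(
  steps=[
    [0.4,[0,0,0.8],0],
    [0.4,[0,0,0.5],0],
    [0.4,[0,0,0],0],
    [0.4,[0,0,0],0],
  ],
)

```text
clock: 37.43
eef_pos: [587.2, -296.0, 71.5]
eef_rot: [3.141, 0.001, 1.6]
wrist_force: [0.1, -0.3, -2.8]
finger_gap: 56.0
```

arm_command(
  steps=[
    [0.4,[0,0,0.15],0],
    [0.4,[0,0,0],0],
    [0.75,[0,0,0],0],
    [0.75,[0,0,0],0],
    [0.75,[0,0,0],0],
  ],
)

```text
clock: 37.85
eef_pos: [586.8, -296.1, 69.4]
eef_rot: [3.141, 0.0, 1.6]
wrist_force: [0.0, 0.5, 0.2]
finger_gap: 69.9
```

arm_command(
  steps=[
    [0.75,[0,0,0],0],
    [0.75,[0,0,-2],0],
    [0.75,[0,0,-4],0],
    [0.75,[0,0,-4],0],
    [0.75,[0,0,-4],0],
  ],
)

```text
clock: 38.27
eef_pos: [586.4, -295.8, 210.8]
eef_rot: [-3.141, -0.0, 1.6]
wrist_force: [-0.4, -0.1, 0.2]
finger_gap: 70.9
```

```bash
python3 - <<'E'
from bot import *
im=wcaps(); save(im,"w25")
rows((586,-296,235,1.6),(452.1,367.3,235,1.6))
E
```

```text
wcap [321.  52.] 1216 [ 450.3 -299.9  130.4]
wcap [323. 135.] 926 [ 519.1 -295.8  130.4]
wcap [320. 206.] 813 [ 587.  -296.5  130.4]
from [ 588.4 -296.9  220.4] 1.6 t 38.3 F [ 0.6 -1.1  8. ] gap 70.5
-> [ 586. -296.  235.] 1.6 n 1
   [0.1, -0.24, -1.46, 0.0]
-> [452.1 367.3 235. ] 1.6 n 18
   [3.71, -0.64, -0.0, -0.0]
   [3.71, -0.64, -0.0, -0.0]
   [3.71, -0.64, -0.0, -0.0]
   [3.71, -0.64, -0.0, -0.0]
   [3.71, -0.64, -0.0, -0.0]
   [3.71, -0.64, -0.0, -0.0]
   [3.71, -0.64, -0.0, -0.0]
   [3.71, -0.64, -0.0, -0.0]
   [3.71, -0.64, -0.0, -0.0]
   [3.71, -0.64, -0.0, -0.0]
   [3.71, -0.64, -0.0, -0.0]
   [3.71, -0.64, -0.0, -0.0]
   [3.71, -0.64, -0.0, -0.0]
   [3.71, -0.64, -0.0, -0.0]
   [3.71, -0.64, -0.0, -0.0]
   [3.71, -0.64, -0.0, -0.0]
   [3.71, -0.64, -0.0, -0.0]
   [3.71, -0.64, -0.0, -0.0]
```

View pics/w25.png

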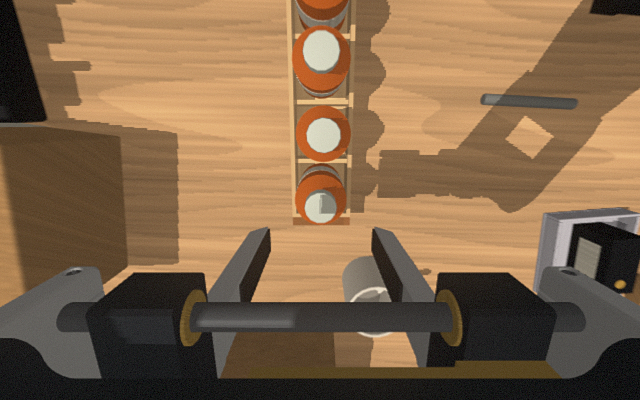

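arm_command(
  steps=[
    [0,[0,0,-3],0],
    [0,[3.7,-0.6,-1],0],
    [0,[3.7,-0.6,0],0],
    [0,[3.7,-0.6,0],0],
    [0,[3.7,-0.6,0],0],
  ],
)

```text
clock: 38.73
eef_pos: [557.8, -147.4, 249.1]
eef_rot: [3.141, 0.0, 1.599]
wrist_force: [0.8, -0.7, 0.7]
finger_gap: 40.5
```

arm_command(
  steps=[
    [0,[3.7,-0.6,0],0],
    [0,[3.7,-0.6,0],0],
    [0,[3.7,-0.6,0],0],
    [0,[3.7,-0.6,0],0],
    [0,[3.7,-0.6,0],0],
  ],
)

```text
clock: 39.15
eef_pos: [522.3, 36.9, 249.2]
eef_rot: [3.141, -0.0, 1.6]
wrist_force: [1.3, -0.3, 0.1]
finger_gap: 6.7
```

arm_command(
  steps=[
    [0,[3.7,-0.7,0],0],
    [0,[3.7,-0.7,0],0],
    [0,[3.7,-0.7,0],0],
    [0,[3.7,-0.7,0],0],
    [0,[3.7,-0.7,0],0],
  ],
)

```text
clock: 39.57
eef_pos: [481.9, 220.9, 249.3]
eef_rot: [3.141, -0.0, 1.6]
wrist_force: [0.9, -0.3, 0.7]
finger_gap: 0.7
```

```bash
python3 - <<'E'
from bot import *
im,d,W=cloud("top"); save(im,"t26",(160,120,490,350),2.4)
rows((452.1,368.3,230,1.6))
E
```

```text
from [480.4 225.9 249.1] 1.603 t 39.6 F [-2.3  4.7 -0.1] gap 0.4
-> [452.1 368.3 230. ] 1.6 n 4
   [3.58, -0.59, 0.48, 0.001]
   [3.58, -0.6, 0.48, 0.001]
   [3.58, -0.6, 0.48, 0.001]
   [3.58, -0.6, 0.48, 0.001]
```

View pics/t26.png

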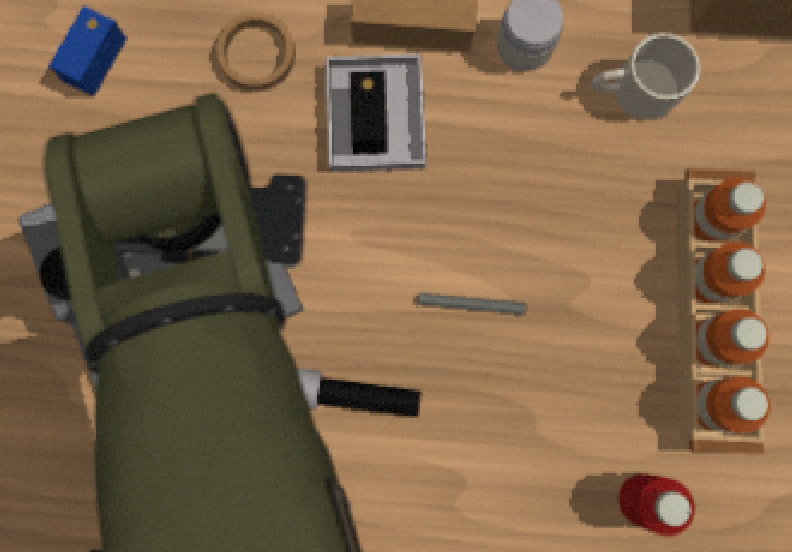

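All four bottles are upright in their own cells. Next is the second plunger stroke.

arm_command(
  steps=[
    [0,[3.6,-0.6,0.5],0],
    [0,[3.6,-0.6,0.5],0],
    [0,[3.6,-0.6,0.5],0],
    [0,[3.6,-0.6,0.5],0],
    [0,[0,0,0],0],
  ],
)

```text
clock: 40.03
eef_pos: [452.4, 366.8, 227.5]
eef_rot: [-3.14, 0.0, 1.604]
wrist_force: [-0.6, 0.1, -1.2]
finger_gap: 0.5
```

arm_command(
  steps=[
    [0,[0,0,1.0],0],
    [0,[0,0,1.0],0],
    [0,[0,0,0],0],
    [0,[0,0,0],0],
  ],
)

```text
clock: 40.37
eef_pos: [454.7, 361.2, 208.5]
eef_rot: [-3.141, 0.001, 1.599]
wrist_force: [0.6, 0.6, 0.7]
finger_gap: 0.7
```

```bash
python3 - <<'E'
from bot import *
rows((452.1,368.3,206,1.6))
E
```

```text
from [454.7 361.2 208.5] 1.599 t 40.4 F [0.6 0.6 0.7] gap 0.7
-> [452.1 368.3 206. ] 1.6 n 1
   [0.72, -0.24, 0.25, -0.001]
```

arm_command(
  steps=[
    [0,[0.6,-0.2,0.2],0],
    [0,[0,0,0],0],
    [0,[0,0,0.8],0],
    [0,[0,0,0.8],0],
    [0,[0,0,0.6],0],
  ],
)

```text
clock: 40.78
eef_pos: [452.8, 368.6, 185.0]
eef_rot: [3.14, -0.001, 1.6]
wrist_force: [1.6, 2.4, 9.5]
finger_gap: 0.2
```

arm_command(
  steps=[
    [0,[0,0,0.4],0],
    [0,[0,0,0.2],0],
    [0,[0,0,0],0],
    [0,[0,0,0],0],
  ],
)

```text
clock: 41.12
eef_pos: [452.8, 368.7, 179.9]
eef_rot: [3.14, -0.002, 1.6]
wrist_force: [-0.3, 1.1, 11.2]
finger_gap: 0.2
```

arm_command(
  steps=[
    [0,[0,0,0.2],0],
    [0,[0,0,0],0],
    [0,[0,0,0],0],
  ],
)

```text
clock: 41.37
eef_pos: [452.8, 368.7, 178.2]
eef_rot: [3.139, -0.002, 1.6]
wrist_force: [-1.1, -0.3, 12.4]
finger_gap: 0.4
```

arm_command(
  steps=[
    [0,[0,0,0.2],0],
    [0,[0,0,0.1],0],
    [0,[0,0,0],0],
    [0,[0,0,0],0],
  ],
)

```text
clock: 41.7
eef_pos: [453.1, 368.8, 177.9]
eef_rot: [3.137, -0.003, 1.6]
wrist_force: [-7.7, -6.3, 34.4]
finger_gap: 0.4
```

arm_command(
  steps=[
    [0,[0,0,-1],0],
    [0,[0,0,-1],0],
    [0,[0,0,-1.5],0],
    [0,[0,0,-2],0],
    [0,[0,0,-2],0],
  ],
)

```text
clock: 42.12
eef_pos: [452.1, 368.0, 248.9]
eef_rot: [-3.14, 0.001, 1.6]
wrist_force: [0.5, -1.0, -0.8]
finger_gap: 0.6
```

arm_command(
  steps=[
    [0,[0,0,-3],0],
    [0,[-3.5,-2,0],0],
    [0,[-3.5,-2,0],0],
    [0,[-3.5,-3,0],0],
    [0,[-3.5,-3,0],0],
  ],
)

```text
clock: 42.53
eef_pos: [360.7, 230.8, 277.9]
eef_rot: [-3.141, 0.001, 1.6]
wrist_force: [1.2, 0.1, 0.4]
finger_gap: 0.2
```

arm_command(
  steps=[
    [0,[-3.5,-2,0],0],
    [0,[-3.5,-1,0],0],
    [0,[-3.5,0,0],0],
    [0,[-3.5,0,0],0],
    [0,[-3.5,0,0],0],
  ],
)

```text
clock: 42.95
eef_pos: [336.4, 55.1, 278.8]
eef_rot: [3.141, 0.0, 1.601]
wrist_force: [0.3, -0.2, -0.4]
finger_gap: 0.3
```

arm_command(
  steps=[
    [0,[-3.5,0,0],0],
    [0,[-3.5,0,0],0],
    [0,[0,0,0],0],
    [0,[0,0,0],0],
  ],
)

```text
clock: 43.28
eef_pos: [339.0, -14.7, 278.7]
eef_rot: [-3.141, -0.0, 1.596]
wrist_force: [0.3, -0.2, -0.4]
finger_gap: 0.8
```

```bash
python3 - <<'E'
from bot import *
s=manip.read_state(); print(s['clock'],s['eef_pos'],s['wrist_force'])
im,d,W=cloud("top"); save(im,"t27",(160,120,490,350),2.4); z=W[...,2]
hsv=cv2.cvtColor(im,cv2.COLOR_RGB2HSV); v,u=np.mgrid[:400,:640]
m=((z>112)&(z<136)&(hsv[...,1]<60)&(hsv[...,2]>90)&(u>300)).astype(np.uint8)
n,l,st,c=cv2.connectedComponentsWithStats(m)
for i in range(1,n):
    if st[i,4]>40: print("cap",c[i].round(),st[i,4],np.nanmedian(W[l==i],0).round(1))
m=(u>160)&(u<220)&(v>190)&(v<260)&(z>170)&(z<206); print("plunger",m.sum(),np.nanmedian(W[m],0))
yaw=np.radians(28.0); e=np.array([[np.cos(yaw),np.sin(yaw)],[-np.sin(yaw),np.cos(yaw)]])
q=W[...,:2]@e.T
m=(q[...,0]>530)&(q[...,0]<595)&(q[...,1]>-32)&(q[...,1]<8)&(z>80)&(z<120)
print(np.histogram(z[m],np.arange(80,121,2)))
m=(q[...,0]>478)&(q[...,0]<500)&(q[...,1]>-50)&(q[...,1]<25)&(z>80)
print("handle z",np.nanpercentile(z[m],[50,95]))
E
```

```text
43.2833 [338.95689546 -14.71073569 278.65536113] [ 0.25015866 -0.21462159 -0.40611168]
cap [471. 202.] 126 [ 586.8 -293.9  129.4]
cap [470. 230.] 128 [ 517.9 -292.   130.1]
cap [472. 258.] 134 [ 448.5 -296.7  129.6]
cap [472. 288.] 141 [ 379.3 -297.2  129.6]
cap [440. 332.] 147 [ 274.  -224.5  124.5]
plunger 420 [451.32265341 367.21327997 199.91515643]
(array([  2,   2,   1,  17,  24,  37,  11,   6,   3,   4,   5,   0,  14,
        36,  95, 103,  41,   3,   0,   0]), array([ 80,  82,  84,  86,  88,  90,  92,  94,  96,  98, 100, 102, 104,
       106, 108, 110, 112, 114, 116, 118, 120]))
handle z [111.23547702 114.31227428]
```

View pics/t27.png

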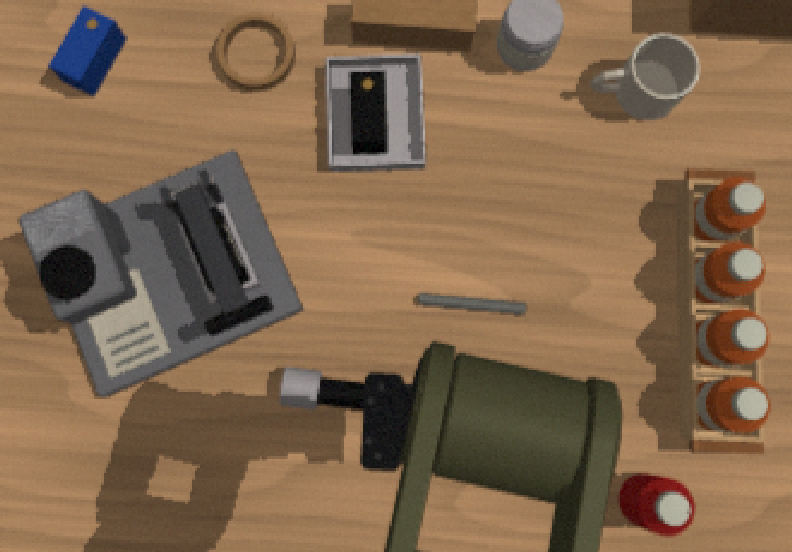

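```bash
python3 - <<'E'
from bot import *
yaw=np.radians(28.0); e=np.array([[np.cos(yaw),np.sin(yaw)],[-np.sin(yaw),np.cos(yaw)]])
Z=[]
for k in range(6):
    im,d,W=cloud("top"); Z.append(W)
W=np.median(Z,0); z=W[...,2]; q=W[...,:2]@e.T
hsv=cv2.cvtColor(im,cv2.COLOR_RGB2HSV)
for a,b in((-33,-29),(-29,-27),(-27,-24),(2,8)):
    m=(q[...,0]>530)&(q[...,0]<595)&(q[...,1]>a)&(q[...,1]<b)&(z>80)&(z<100)
    print(a,b,m.sum(),np.percentile(z[m],[10,25,50,75,90]).round(1) if m.sum() else "")
m=(q[...,0]>478)&(q[...,0]<500)&(q[...,1]>-45)&(q[...,1]<20)&(z>95)
p=W[m]; t=p[p[:,2]>np.percentile(p[:,2],70)]; print("handle top",np.median(t,0),"x'",np.median(t[:,:2]@e.T,0))
save(im,"t28",(200,170,290,270),6)
E
```

```text
-33 -29 26 [82.7 87.7 89.  89.6 90.4]
-29 -27 18 [88.5 88.7 89.2 90.  90.3]
-27 -24 25 [88.8 89.5 95.1 98.1 98.6]
2 8 41 [88.8 89.1 90.  90.3 90.8]
handle top [430.87306946 215.25495012 113.00747291] x' [482.50392531 -11.99600301]
```

View pics/t28.png

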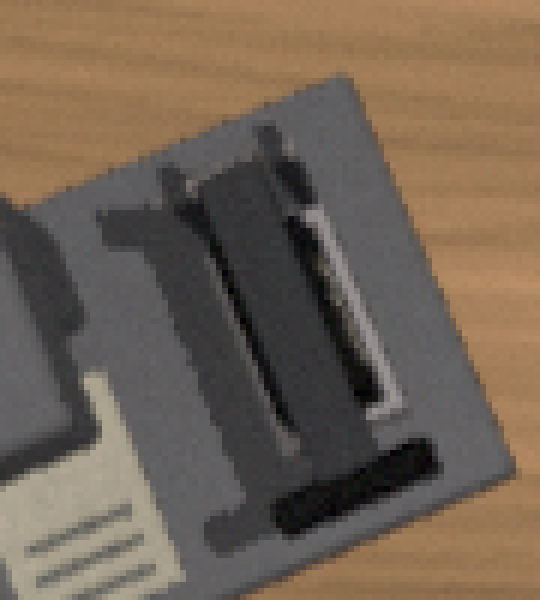

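The cartridge top is at about 89.5 mm (home is 89) and the handle top at 113 mm, so the clamp is fully closed. Handing the job in.

```bash
python3 -c "
from cell import manip
print(manip.sign_off(), manip.read_state()['clock'])"
```

```text
the job is handed in; nothing more can be done
the job is handed in; nothing more can be done
```

The job is done and handed in at about 44 s of the 210 s allowed, with every step in the order you asked.

- **Cartridge change:** The spent cartridge is in the scrap tray. The fresh one is in the cradle under the closed clamp.
- **Inking and stamping:** I pushed the plunger to its stop once after closing the clamp and once after the last bottle. Both strokes reached 22 mm (about 34 N), and the plunger rose back each time.
- **Bottles:** All four orange bottles stand upright, each in its own cell. One was knocked from (541, 12) to (527, -13) during the run. I spotted this in the check before reaching for it and picked it up from its new place.

**Last checks:**
- **Fresh cartridge:** its top is at 89–90 mm, against 89 mm when fully home.
- **Clamp handle:** its top is at 113 mm, which is fully closed.
- **Plunger:** it is up at 200 mm.
- **Bottles:** all four caps are at 130 mm, as expected on the carrier floor.
- **Other things:** nothing else on the table had visibly moved in the last overhead picture. The mug, tin, tape, torch, marker, red bottle and blue block are where they were.

No check failed. The top and wrist cameras disagreed by 2–4 mm sideways, about what the calibration error allows. I saw no sign of the grip slackening.

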